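# Load and lock the paste jar stand

## Task

Change the jars in the polishing-paste stand: pull its black keeper disc up off the post and set it flat on the bench, move every used-up jar (black lid) from the stand to the charred wooden board, and stand every fresh jar (coloured lid) upright in a well, one per well, fully down. Then slide the keeper back down the post until it clicks fully home over the jars, and let go; leave the other things on the bench alone.

Things in the scene. Friction and masses are not known exactly. Their poses are not given: they have to be found in the camera images.
- stand: the stand, fixed to the bench: square wooden block 160 x 160 mm, top 26 mm above the bench, origin at the centre of its underside on the bench, z up, x and y along its sides (it may be turned). Four wells at x = +-49, y = +-49 mm. In the middle rises a steel post, 28 mm thick up to a flat shoulder 45 mm above the bench, then a pin
- post_tip (a point): top of the post's pin, 90 mm above the bench; the pin rises from the shoulder, 16 mm in diameter with a fully round top
- detent (a point): on the pin's axis, 75 mm above the bench, level with two sprung balls that stick 3 mm out of the pin's sides (along the stand's +y and -y). The keeper's foot meets them 33 mm above home and must be pushed over them (or pulled off) with 10 to 20 N; they drag on its bore until they click into a groove inside it, just as the keeper reaches the shoulder
- post_seat (a point): centre of the post's shoulder, 45 mm above the bench; the keeper's foot rests here when home. Axes as the stand's
- well0 (a point): centre of the floor of well 0, 10 mm above the bench: round, 43 mm in diameter, 16 mm deep, rim bevelled by 2 mm
- well1 (a point): centre of the floor of well 1, 10 mm above the bench: round, 43 mm in diameter, 16 mm deep, rim bevelled by 2 mm
- well2 (a point): centre of the floor of well 2, 10 mm above the bench: round, 43 mm in diameter, 16 mm deep, rim bevelled by 2 mm
- well3 (a point): centre of the floor of well 3, 10 mm above the bench: round, 43 mm in diameter, 16 mm deep, rim bevelled by 2 mm
- keeper_hub (a point): the keeper, black, 0.12 kg, round: foot sleeve 56 mm in diameter and 28 mm high, on it a disc 160 mm in diameter and 6 mm thick, above it a hub 34 mm in diameter up to 74 mm; an 18.4 mm bore right through. It lies flat when it stands on its foot. The point is on the axis, 54 mm above the foot (middle of the hub, where to grip), z up. Starts clicked home; the disc then clears the jars' lids by 3 mm
- jar_red_mid (a point): round paste jar with red lid and red band, white body, 40 mm in diameter all the way up, 60 mm tall, about 0.09 kg, heavy below, foot bevelled 2.5 mm; the point is its centre, 30 mm above its foot, z along its axis towards the lid. Three or all of the four coloured jars are present
- jar_blue_mid (a point): round paste jar with blue lid and blue band, white body, 40 mm in diameter all the way up, 60 mm tall, about 0.09 kg, heavy below, foot bevelled 2.5 mm; the point is its centre, 30 mm above its foot, z along its axis towards the lid. Three or all of the four coloured jars are present
- jar_green_mid (a point): round paste jar with green lid and green band, white body, 40 mm in diameter all the way up, 60 mm tall, about 0.09 kg, heavy below, foot bevelled 2.5 mm; the point is its centre, 30 mm above its foot, z along its axis towards the lid. Three or all of the four coloured jars are present
- jar_yellow_mid (a point): round paste jar with yellow lid and yellow band, white body, 40 mm in diameter all the way up, 60 mm tall, about 0.09 kg, heavy below, foot bevelled 2.5 mm; the point is its centre, 30 mm above its foot, z along its axis towards the lid. Three or all of the four coloured jars are present
- jar_black1_mid (a point): used-up jar, black lid and black band, otherwise like the coloured jars (40 mm in diameter, 60 mm tall, point at its centre, z towards the lid); starts in a well of the stand, under the keeper. One or both of the two are present
- jar_black2_mid (a point): used-up jar, black lid and black band, otherwise like the coloured jars (40 mm in diameter, 60 mm tall, point at its centre, z towards the lid); starts in a well of the stand, under the keeper. One or both of the two are present
- board: charred wooden board lying fixed on the bench, 150 mm along its x, 200 mm along its y, 12 mm thick, origin at the centre of its underside; between it and the stand runs a wooden rail 45 mm high (22 mm wide, at y = -0.23 m, along x). A wall shelf hangs over the back of the bench (x above 0.76 m, from 0.35 m up)
- pin_tin: bystander: round grey tin, 58 mm in diameter, 24 mm tall, origin at the centre of its underside. Farther left a black lamp tube lies low over the bench's front edge (x below 0.42, y 0.2 to 0.4 m, up to 0.12 m high): keep clear
- ring_clamp: bystander: wooden ring clamp lying flat, 34 x 120 x 20 mm (long along its y), origin at the centre of its underside
Mind the look-alikes: they are no part of the job. Of the things like the part that bears jar_yellow_mid, leave any that is orange; of the rest the smaller one is meant. What is shaped like the part that bears jar_green_mid but purple is not meant.

How it is judged:
On the way, in this order (a step that is already met when the one before it is completed fails the run):
1. the keeper is off the post and lies flat on the bench (horizontal distance between keeper_hub and post_seat above 0.1 m and height (world z) of keeper_hub below 0.06 m and angle between keeper_hub's own z axis and vertical below 0.1 rad), for 0.2 s.
2. every coloured jar that is present stands fully down in a well and every black one stands on the board, while the keeper is still off (horizontal distance between keeper_hub and post_seat above 0.1 m and (horizontal distance between jar_red_mid and well0 below 0.006 m or horizontal distance between jar_red_mid and well1 below 0.006 m or horizontal distance between jar_red_mid and well2 below 0.006 m or horizontal distance between jar_red_mid and well3 below 0.006 m) and height (world z) of each of jar_red_mid, jar_blue_mid, jar_green_mid, jar_yellow_mid below 0.0425 m and angle between each of jar_red_mid, jar_blue_mid, jar_green_mid, jar_yellow_mid, jar_black1_mid, jar_black2_mid's own z axis and vertical below 0.1 rad and (horizontal distance between jar_blue_mid and well0 below 0.006 m or horizontal distance between jar_blue_mid and well1 below 0.006 m or horizontal distance between jar_blue_mid and well2 below 0.006 m or horizontal distance between jar_blue_mid and well3 below 0.006 m) and (horizontal distance between jar_green_mid and well0 below 0.006 m or horizontal distance between jar_green_mid and well1 below 0.006 m or horizontal distance between jar_green_mid and well2 below 0.006 m or horizontal distance between jar_green_mid and well3 below 0.006 m) and (horizontal distance between jar_yellow_mid and well0 below 0.006 m or horizontal distance between jar_yellow_mid and well1 below 0.006 m or horizontal distance between jar_yellow_mid and well2 below 0.006 m or horizontal distance between jar_yellow_mid and well3 below 0.006 m) and x of jar_black1_mid in the frame of board between -0.07 and 0.07 m and y of jar_black1_mid in the frame of board between -0.095 and 0.095 m and z of jar_black1_mid in the frame of board between 0.039 and 0.0445 m and x of jar_black2_mid in the frame of board between -0.07 and 0.07 m and y of jar_black2_mid in the frame of board between -0.095 and 0.095 m and z of jar_black2_mid in the frame of board between 0.039 and 0.0445 m), for 0.2 s.
3. the keeper has clicked home on the post (horizontal distance between keeper_hub and post_seat below 0.004 m and z of keeper_hub in the frame of post_seat below 0.056 m and angle between keeper_hub's own z axis and vertical below 0.06 rad), for 0.2 s.
At the end, for the whole second after the job is handed in: Keeper on the post's shoulder (within 2 mm in height, 4 mm sideways, 0.06 rad); each coloured jar down in a well (within 6 mm of its centre, 2.5 mm of its floor, 0.1 rad); each black jar upright on the board, axis 5 mm inside its edges; all released, at rest (all of step 3 and (horizontal distance between jar_red_mid and well0 below 0.006 m or horizontal distance between jar_red_mid and well1 below 0.006 m or horizontal distance between jar_red_mid and well2 below 0.006 m or horizontal distance between jar_red_mid and well3 below 0.006 m) and height (world z) of each of jar_red_mid, jar_blue_mid, jar_green_mid, jar_yellow_mid below 0.0425 m and angle between each of jar_red_mid, jar_blue_mid, jar_green_mid, jar_yellow_mid, jar_black1_mid, jar_black2_mid's own z axis and vertical below 0.1 rad and (horizontal distance between jar_blue_mid and well0 below 0.006 m or horizontal distance between jar_blue_mid and well1 below 0.006 m or horizontal distance between jar_blue_mid and well2 below 0.006 m or horizontal distance between jar_blue_mid and well3 below 0.006 m) and (horizontal distance between jar_green_mid and well0 below 0.006 m or horizontal distance between jar_green_mid and well1 below 0.006 m or horizontal distance between jar_green_mid and well2 below 0.006 m or horizontal distance between jar_green_mid and well3 below 0.006 m) and (horizontal distance between jar_yellow_mid and well0 below 0.006 m or horizontal distance between jar_yellow_mid and well1 below 0.006 m or horizontal distance between jar_yellow_mid and well2 below 0.006 m or horizontal distance between jar_yellow_mid and well3 below 0.006 m) and x of jar_black1_mid in the frame of board between -0.07 and 0.07 m and y of jar_black1_mid in the frame of board between -0.095 and 0.095 m and z of jar_black1_mid in the frame of board between 0.039 and 0.0445 m and x of jar_black2_mid in the frame of board between -0.07 and 0.07 m and y of jar_black2_mid in the frame of board between -0.095 and 0.095 m and z of jar_black2_mid in the frame of board between 0.039 and 0.0445 m and linear speed of keeper below 0.02 m/s); the robot touches nothing.
It fails at once if a bystander (tin or ring clamp) is pushed more than 40 mm away (distance of any of pin_tin, ring_clamp from where it was at the start of the episode above 0.04 m).
Of jar_red, jar_blue, jar_green, jar_yellow only 3 to 4 are there at a start; the rules pass over those that are not, and their reading is None.
Of jar_black1, jar_black2 only 1 to 2 are there at a start; the rules pass over those that are not, and their reading is None.
At some moment in a run one of jar_red, jar_blue, jar_green, jar_yellow may be knocked a few centimetres aside while the robot is not near it.
Once in a run the grip may slacken for a moment while it holds something.
It also fails if it takes over 210 s, if anything falls off the work surface, if the arm or the gripper's body presses on something with over 40 N, if the wrist force passes 120 N, or if a joint passes its speed limit or range.

## Robot

A 6-joint arm with a two-finger parallel gripper is mounted at the origin on a cart in front of the work surface, level with it; the furniture and walls round the work are solid. World frame = base frame: x ahead of the robot, y to its left, z up, the work surface at z = 0. Lengths are in m, angles in rad, forces in N, time in s.
With the tool pointing down it reaches from about 0.25 to 0.8 m from the base axis. Payload 8.5 kg.
Tool frame: the origin (TCP) lies on the centre line of the jaws, within the pads' length; the fingertips stand 22 mm ahead of it and the grasp point (between the pads) lies 3 mm ahead of it; z points along the fingers, y is the line along which they close (so a half turn about z gives the same grasp; the last joint's range is limited). The gripper opens to 85 mm and grips with 20 to 120 N. Pads are 22 mm wide; open, the fingers measure 114 mm over their backs; the gripper's body (76 mm by 85 mm) begins 54 mm behind the grasp point. The pads swing forward as they close: fully open they stand 13 mm farther back than shut.
Start: joints at [-1.25, 0.238, -0.013, 1.319, 0, 1.571], TCP at [0.166, -0.498, 0.253] pointing down, gripper open.
Joint ranges: [-2.66, 2.66], [-1.03, 1.9], [-1.14, 1.46], [-1.82, 2.27], [-1.45, 1.34], [-3.14, 3.14]. Speed limits (rad/s): [2.22, 2.22, 2.79, 3.14, 3.14, 3.14].

## Interface

Orientations are given as a rotation vector (axis times angle).
In Python, from cell import robot, viewer, models gives the robot as it stands.
- The arm moves only by the tool send_rows, never from a script. Its argument "increments" is text: rows parted by semicolons, each of 7 numbers parted by spaces: the shift along the tool's x, y, z normalised to -1 to 1, where 1 is 8 cm, then the turn, a rotation vector about the tool's x, y, z normalised to -1 to 1, where 1 is 60 degrees, then the finger opening in mm, from 0 to 85.4. A call has 1 to 10 rows; each row is the pose to reach, as a shift and turn from the pose commanded when the call began, along the tool's axes at that moment; what a row does not reach only later rows make up. A row lasts 1/8 s, in which the tool goes at most 62.5 mm and 10.7 degrees, less where a joint would pass 70% of its speed; a pose out of reach is approached as far as the arm can. A call with a number of a shift or a turn outside -1 to 1 is refused whole. A call with a gripper value outside its range is refused whole. The fingers move at their own pace and stop on an object; "force" is the grip in N (left out, the last holds). Time passes only in rows, so rows that repeat a pose let the fingers close. It gives the time, the measured TCP pose, the force, the opening and the grip force at its end, in the units of the state.
- robot.get_state(): the state, without advancing time (a new reading comes with each control period).
- viewer.grab_frame(name): name is "scene" or "top" or "wrist"; returns (picture, depth): 384x512x3 uint8, red, green, blue; 384x512 float32, m along the optical axis (not along the pixel's ray), 0 where there is no reading.
- viewer.calibration(name): a dict with "fx", "fy", "cx", "cy" (pixels), "T" (4x4, takes a point from camera to world coordinates). Camera axes: x right, y down, z forward; pixel columns grow to the right and rows downward; lengths in m; the calibration is good to about 2 mm. The wrist camera is an equidistant fisheye: a pixel r from the principal point sees the ray r / f radians off the axis. A picture is of the moment at which its call begins: read the wrist's pose just before it. calibration takes no time and is no camera call; for the wrist camera it gives the pose at the moment of the call.
- robot.job_done(): hands the job in; it is judged then, once.
Trained networks look in the newest picture that a camera, given by its name, has taken for a name from the list of things; names that differ only in an ending like _2 or _b are one class to them, and where a whole thing is asked for, a point or a joint stands for the part that bears it (a point fixed in the world has none). Each returns a list of dicts, best first, with "p" (0 to 1); they miss things now and then, are a little off and sometimes report something else, mostly with a low value. They report only what shows in the picture. A call takes as long as a camera call. They do not tell look-alikes from the thing itself.
- models.trace(camera, target): "mask" (384x512 bool, what is visible of it) and "extent" ([left, top, right, bottom] in pixels, round what is visible of it).
- models.mark_of(camera, target): "uv" ([column, row] in pixels: a listed point, or the origin of a listed thing).
The state is a dict: "t": time; "joints": joint angles; "qd": joint speeds; "tau": joint torques, N m; "eef_pos": TCP position; "tcp_rot": TCP orientation; "force": force on the tool from outside, world axes, zero at the start; "wrist_torque": the same for the moment, N m; "opening": finger opening in m; "finger_force": force on a finger pad.
Only numpy, scipy, OpenCV 4.12 (cv2) and the standard library are available. Lean on these libraries where they do the work, as an engineer would, in place of code of your own. Each camera call takes 0.05 s, during which the arm holds its last target. There are 200 camera calls.

## Working session

There is one attempt and no reset: what is moved stays moved. The work goes in short steps, Python scripts to look and compute and a tool call to move; the robot and the scene stay as the last step left them, time stands still between calls to the robot, and variables do not carry over. Pictures are saved under pics/ and viewed, at most 14 in all, crops included, and the job is handed in when it is done.

Besides the shell and the picture viewer there is one more tool, called as a command line: name --argument value ..., lists and objects as JSON in quotes. send_rows: Moves the arm, as the interface text tells. Its arguments: {"type":"object","properties":{"increments":{"type":"string"},"force":{"type":"number"}},"required":["increments"]}

```bash
ls; mkdir -p pics; python3 - <<'E'
from cell import robot, viewer, models
import cv2
print(robot.get_state())
ims=[]
for c in ("scene","top"):
    p,d=viewer.grab_frame(c); print(c,viewer.calibration(c)); cv2.imwrite(f"pics/{c}0.png",cv2.resize(p[:,:,::-1],(800,600)))
E
```

```text
pics
{'t': 0.0, 'joints': array([-1.25000675e+00,  2.38760046e-01, -1.42521227e-02,  1.31917455e+00,
       -2.56864377e-06,  1.57079272e+00]), 'qd': array([-0.00120362,  0.00016267, -0.00082652,  0.00151179, -0.00026115,
        0.00034454]), 'tau': array([-2.30985170e-03, -5.38779759e+01,  3.46440446e+01,  1.82895816e-02,
        1.38431606e-04,  8.16400984e-06]), 'eef_pos': array([ 0.16542237, -0.4978637 ,  0.2526893 ]), 'tcp_rot': array([-3.09991270e+00, -5.01523742e-01,  3.52630457e-04]), 'force': array([0.55684657, 0.77415636, 0.01230709]), 'wrist_torque': array([-0.00771946,  0.00137607,  0.02118282]), 'finger_force': 0.0, 'opening': 0.08556860480271802}
scene {'fx': 448.8038615215838, 'fy': 448.8038615215838, 'cx': 262.8057670251078, 'cy': 190.46703363333364, 'T': array([[-0.59130932, -0.33074465,  0.73550069, -0.35820979],
       [-0.80644345,  0.24081836, -0.54005136,  0.71793986],
       [ 0.00149702, -0.91247712, -0.409125  ,  0.62377895],
       [ 0.        ,  0.        ,  0.        ,  1.        ]])}
top {'fx': 475.7965437452242, 'fy': 475.7965437452242, 'cx': 264.172879869329, 'cy': 187.0278979941293, 'T': array([[ 0.18122797, -0.76482597,  0.61822137, -0.3876406 ],
       [-0.98341222, -0.14575658,  0.10796034, -0.13735784],
       [ 0.00753896, -0.62753188, -0.77855437,  1.30009009],
       [ 0.        ,  0.        ,  0.        ,  1.        ]])}
```

View pics/scene0.png

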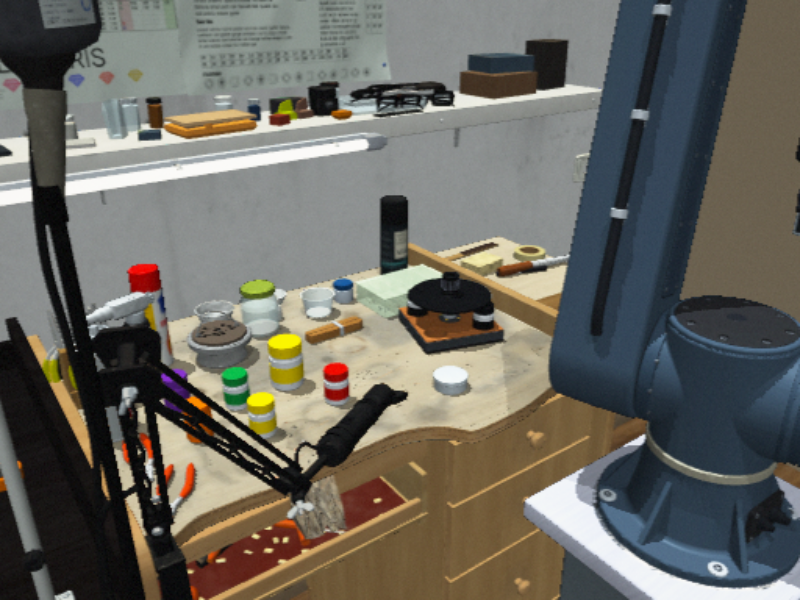

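View pics/top0.png

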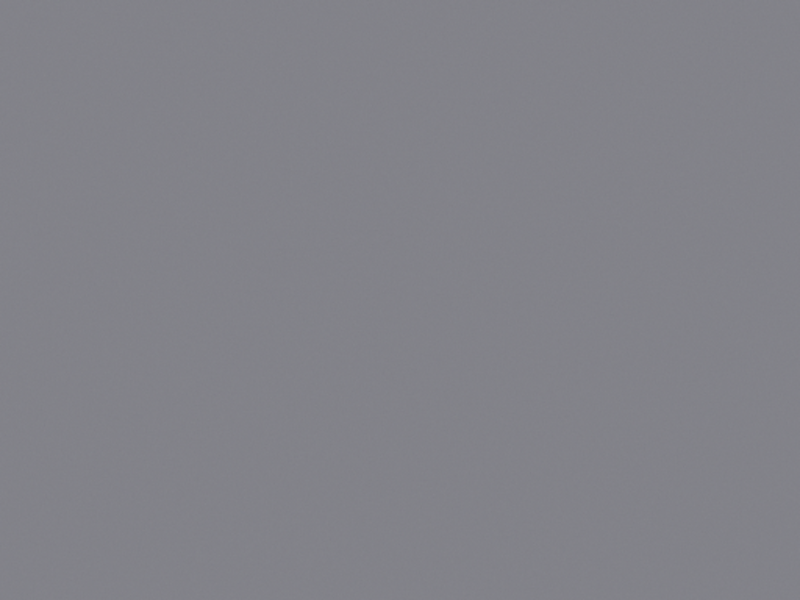

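The scene view shows the stand with its keeper at (450,310), red at (336,383), green at (235,388), small yellow at (262,413), large yellow at (285,360), and purple and orange look-alikes. A blue lid shows at (343,290), the tin at (450,380) and the ring clamp at (333,330). The top picture is blank grey, so I'll rely on the scene and wrist cameras.

```bash
cat > h.py <<'E'
from cell import robot, viewer, models
import numpy as np, cv2
from scipy.spatial.transform import Rotation as R
def ray(cam,uv,K=None):
    K=K or viewer.calibration(cam); x=(uv[0]-K["cx"])/K["fx"]; y=(uv[1]-K["cy"])/K["fy"]
    if cam=="wrist":
        r=np.hypot(x,y); s=np.sin(r)/max(r,1e-9); v=np.array([x*s,y*s,np.cos(r)])
    else: v=np.array([x,y,1.])
    return K["T"][:3,3],K["T"][:3,:3]@v
def onz(cam,uv,z,K=None):
    o,d=ray(cam,uv,K); return o+d*(z-o[2])/d[2]
def cloud(cam,d,m=None,K=None):
    K=K or viewer.calibration(cam); v,u=np.nonzero((d>0) if m is None else (d>0)&m); z=d[v,u]
    x=(u-K["cx"])/K["fx"]; y=(v-K["cy"])/K["fy"]
    if cam=="wrist":
        r=np.hypot(x,y)+1e-9; t=np.tan(r)/r; x,y=x*t,y*t
    return np.c_[x*z,y*z,z]@K["T"][:3,:3].T+K["T"][:3,3],np.c_[u,v]
def save(p,n,box=None,s=(800,600)):
    if box: p=p[box[1]:box[3],box[0]:box[2]]
    cv2.imwrite(n,cv2.resize(p[:,:,::-1],s))
def move(target,rot=None):
    "increments (norm.) from current TCP to world target"
    s=robot.get_state(); r=R.from_rotvec(s["tcp_rot"])
    print("d",np.round(r.inv().apply(np.array(target)-s["eef_pos"])/.08,3))
    if rot is not None: print("turn",np.round((r.inv()*rot).as_rotvec()/np.radians(60),3))
E
python3 - <<'E'
from h import *
p,d=viewer.grab_frame("top"); print("top depth",(d>0).mean())
p,d=viewer.grab_frame("scene")
names=["jar_red_mid","jar_blue_mid","jar_green_mid","jar_yellow_mid","jar_black1_mid","keeper_hub","stand","post_seat","board","pin_tin","ring_clamp"]
H=dict(keeper_hub=.099,stand=0,post_seat=.045,board=0,pin_tin=0,ring_clamp=0)
for n in names:
    for r in models.mark_of("scene",n)[:4]:
        print(n,round(r["p"],2),np.round(r["uv"]),np.round(onz("scene",r["uv"],H.get(n,.03)),3))
for n in ["jar_red_mid","jar_blue_mid","jar_green_mid","jar_yellow_mid","jar_black1_mid","keeper_hub"]:
    for r in models.trace("scene",n)[:4]:
        c,_=cloud("scene",d,r["mask"]); 
        print(n,round(r["p"],2),np.round(r["extent"]),np.round(np.median(c,0),3) if len(c) else 0,np.round(np.percentile(c,99,axis=0),3) if len(c) else 0)
print("wrist",viewer.calibration("wrist"))
p,d=viewer.grab_frame("wrist");save(p,"pics/w0.png")
E
```

```text
top depth 0.5288543701171875
jar_red_mid 0.86 [216. 246.] [0.5   0.236 0.03 ]
jar_green_mid 0.67 [152. 250.] [0.579 0.373 0.03 ]
jar_green_mid 0.61 [110. 248.] [0.65  0.453 0.03 ]
jar_green_mid 0.36 [215. 214.] [0.658 0.143 0.03 ]
jar_yellow_mid 0.88 [167. 267.] [0.487 0.376 0.03 ]
jar_yellow_mid 0.6 [182. 232.] [0.619 0.27  0.03 ]
jar_yellow_mid 0.44 [130. 264.] [0.55 0.44 0.03]
jar_black1_mid 0.67 [266. 193.] [ 0.688 -0.062  0.03 ]
keeper_hub 0.79 [288. 183.] [ 0.585 -0.068  0.099]
keeper_hub 0.22 [152. 248.] [0.476 0.409 0.099]
stand 0.56 [285. 209.] [ 0.609 -0.078  0.   ]
post_seat 0.62 [285. 196.] [ 0.611 -0.08   0.045]
board 0.68 [267. 205.] [ 0.665 -0.052  0.   ]
pin_tin 0.88 [288. 248.] [0.426 0.059 0.   ]
ring_clamp 0.84 [212. 215.] [0.707 0.126 0.   ]
ring_clamp 0.27 [270. 198.] [ 0.7   -0.087  0.   ]
jar_red_mid 0.91 [206. 234. 225. 261.] [0.491 0.243 0.04 ] [0.519 0.257 0.062]
jar_red_mid 0.74 [256. 196. 324. 228.] [ 0.559 -0.036  0.024] [0.679 0.023 0.034]
jar_green_mid 0.6 [140. 235. 161. 263.] [0.572 0.378 0.041] [0.601 0.393 0.062]
jar_green_mid 0.58 [102. 238. 120. 2
[... 299 characters left out ...]
ellow_mid 0.57 [119. 252. 131. 285.] [0.528 0.451 0.059] [0.555 0.473 0.062]
jar_black1_mid 0.59 [259. 191. 273. 203.] [ 0.644 -0.025  0.036] [ 0.669 -0.019  0.054]
keeper_hub 0.82 [261. 174. 316. 203.] [ 0.582 -0.062  0.08 ] [0.737 0.004 0.119]
wrist {'fx': 297.3186396354542, 'fy': 297.3186396354542, 'cx': 259.9644589525783, 'cy': 190.53023478930623, 'T': array([[ 3.15933872e-01, -9.12088869e-01, -2.61303813e-01,
         2.32609323e-01],
       [-9.48781133e-01, -3.03827912e-01, -8.66196318e-02,
        -4.74302259e-01],
       [-3.86590051e-04,  2.75286204e-01, -9.61362240e-01,
         3.74447491e-01],
       [ 0.00000000e+00,  0.00000000e+00,  0.00000000e+00,
         1.00000000e+00]])}
```

View pics/w0.png

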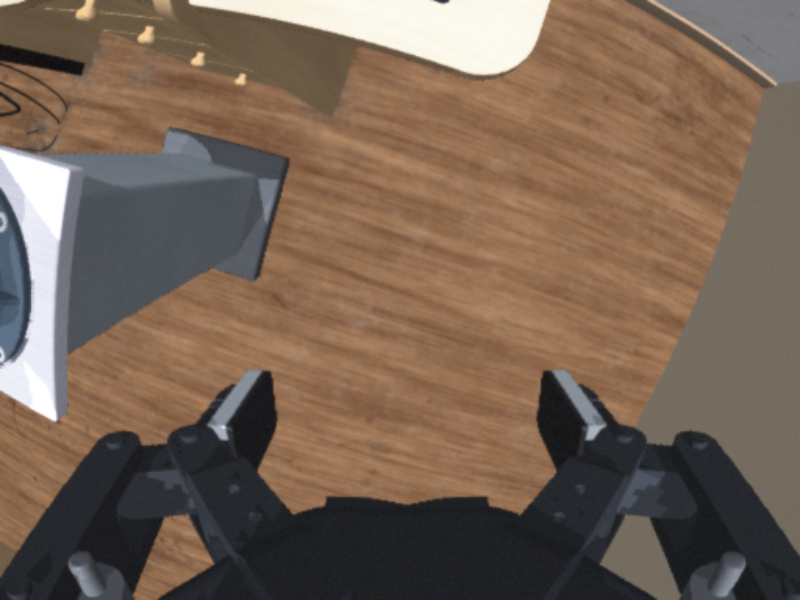

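The wrist view shows only the floor and the cart. I'll move to an overview pose over the bench.

send_rows --increments "0 0 -0.6 0 0 0.16 85; 0 0 -1 0 0 0.305 85; 0 0 -1 0 0 0.305 85"

```text
t: 1.48
eef_pos: [0.1658, -0.4991, 0.3356]
tcp_rot: [3.138, 0.0, 0.002]
force: [0.8, -1.2, -0.2]
opening: 0.0851
finger_force: 0.0
```

send_rows --increments "0.5 -0.5 0 0 0 0 85; 1 -1 0 0 0 0 85"

```text
t: 1.72
eef_pos: [0.2458, -0.4172, 0.3322]
tcp_rot: [-3.14, -0.002, 0.001]
force: [-0.4, 0.5, 0.1]
opening: 0.085
finger_force: 0.0
```

send_rows --increments "0.5 -0.5 0 0 0 0 85; 1 -1 0 0 0 0 85"

```text
t: 1.98
eef_pos: [0.3261, -0.3364, 0.3324]
tcp_rot: [-3.141, -0.004, 0.001]
force: [1.0, -0.1, 0.7]
opening: 0.0852
finger_force: 0.0
```

send_rows --increments "0.5 -0.5 0 0 0 0 85; 1 -1 0 0 0 0 85"

```text
t: 2.22
eef_pos: [0.406, -0.2563, 0.3325]
tcp_rot: [-3.141, -0.005, 0.001]
force: [0.1, -0.2, 0.2]
opening: 0.0852
finger_force: 0.0
```

send_rows --increments "0.1 -0.5 -0.2 0 0 0 85; 0.2 -1 -0.4 0 0 0 85"

```text
t: 2.48
eef_pos: [0.4213, -0.1762, 0.3644]
tcp_rot: [-3.141, -0.006, 0.003]
force: [0.8, 0.5, -0.7]
opening: 0.0853
finger_force: 0.0
```

send_rows --increments "0 -0.5 0 0 0 0 85; 0 -1 0 0 0 0 85; 0 -1 0 0 0 0 85; 0 -1 0 0 0 0 85"

```text
t: 2.98
eef_pos: [0.4209, -0.098, 0.3648]
tcp_rot: [3.142, 0.005, -0.001]
force: [0.7, 0.2, -0.8]
opening: 0.0849
finger_force: 0.0
```

```bash
python3 - <<'E'
from h import *
s=robot.get_state();print(s["t"],s["eef_pos"],s["tcp_rot"])
K=viewer.calibration("wrist")
p,d=viewer.grab_frame("wrist");save(p,"pics/w1.png"); np.savez("w1.npz",p=p,d=d,T=K["T"])
names=["jar_red_mid","jar_blue_mid","jar_green_mid","jar_yellow_mid","jar_black1_mid","keeper_hub","stand","post_seat","board","pin_tin","ring_clamp"]
H=dict(keeper_hub=.099,stand=0,post_seat=.045,board=0,pin_tin=0,ring_clamp=0)
for n in names:
    for r in models.mark_of("wrist",n)[:4]:
        print(n,round(r["p"],2),np.round(r["uv"]),np.round(onz("wrist",r["uv"],H.get(n,.03),K),3))
p,d=viewer.grab_frame("top");c,_=cloud("top",d); b=c[(c[:,2]<.4)&(c[:,2]>-.1)&(c[:,0]>.3)];print(len(c),len(b),np.histogram(b[:,2],25,(-.1,.4))[0])
# heightmap from top depth
g=np.zeros((500,900),np.float32)
i=((.85-b[:,0])*1000).astype(int);j=((.6-b[:,1])*1000).astype(int);ok=(i>=0)&(i<500)&(j>=0)&(j<900)
np.maximum.at(g,(i[ok],j[ok]),b[ok,2]);g=cv2.dilate(g,np.ones((3,3)))
save(cv2.applyColorMap((np.clip(g/.13,0,1)*255).astype(np.uint8),cv2.COLORMAP_JET)[:,:,::-1],"pics/hm.png",None,(800,444))
E
```

```text
2.975 [ 0.42089939 -0.09795451  0.36477053] [ 3.14155168e+00  4.73491036e-03 -1.19513025e-03]
jar_red_mid 0.95 [ 68. 115.] [0.498 0.241 0.03 ]
jar_blue_mid 0.37 [265.  81.] [ 0.532 -0.103  0.03 ]
jar_green_mid 0.88 [18. 76.] [0.589 0.371 0.03 ]
jar_yellow_mid 0.91 [51. 62.] [0.601 0.281 0.03 ]
jar_yellow_mid 0.63 [ 22. 128.] [0.486 0.366 0.03 ]
jar_yellow_mid 0.34 [18. 77.] [0.589 0.374 0.03 ]
jar_black1_mid 0.44 [16. 80.] [0.583 0.378 0.03 ]
board 0.84 [412. 110.] [ 0.502 -0.364  0.   ]
pin_tin 0.79 [164. 145.] [0.432 0.066 0.   ]
104021 0 [0 0 0 0 0 0 0 0 0 0 0 0 0 0 0 0 0 0 0 0 0 0 0 0 0]
```

View pics/w1.png

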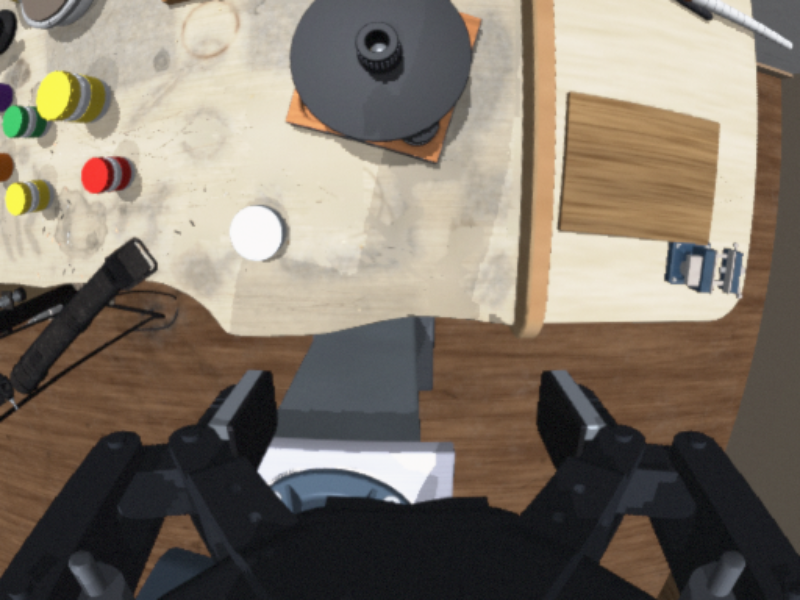

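View pics/hm.png

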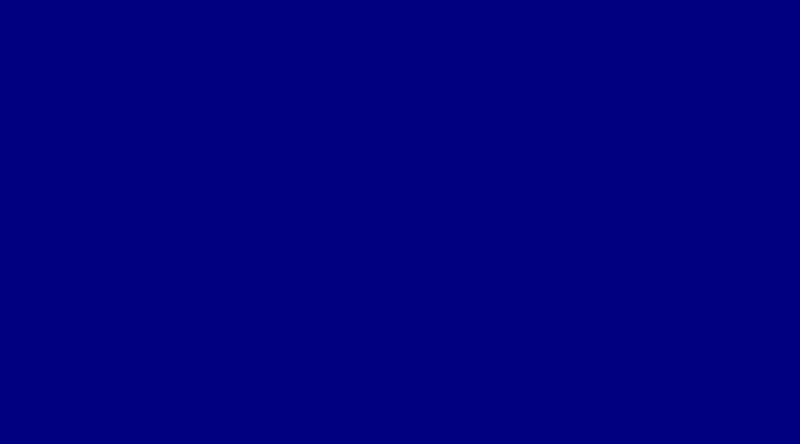

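The wrist overview shows the keeper hub at (380,43), the board at (640,165), and the rail at x≈535. Red is at (105,175), small yellow at (27,197), green at (25,120) and the tin at (258,232). The top camera gives no usable picture or depth.

```bash
python3 - <<'E'
from h import *
f=np.load("w1.npz");K=viewer.calibration("wrist");K["T"]=f["T"];p,d=f["p"],f["d"]
c,uv=cloud("wrist",d,None,K); col=p[uv[:,1],uv[:,0]].astype(int)
b=(c[:,0]>.3)&(c[:,0]<.7)&(abs(c[:,1])<.45)
print("zhist",np.histogram(c[b,2],28,(-.02,.12)))
near=(np.hypot(c[:,0]-.6,c[:,1]+.075)<.12)
m=near&(c[:,2]>.07)&(c[:,2]<.085); print("disc",m.sum(),np.median(c[m,2]),c[m].min(0),c[m].max(0))
m=near&(c[:,2]>.11); print("hub top",m.sum(),c[m].mean(0),c[m].min(0),c[m].max(0))
m=near&(c[:,2]>.018)&(c[:,2]<.03); r=cv2.minAreaRect((c[m,:2]*1000).astype(np.float32)); print("block",m.sum(),r)
m=(c[:,1]<-.26)&(c[:,2]>.007)&(c[:,2]<.018)&(c[:,0]>.35)&(c[:,0]<.7); print("board",m.sum(),cv2.minAreaRect((c[m,:2]*1000).astype(np.float32)))
p,d=viewer.grab_frame("scene"); 
c,uv=cloud("scene",d); 
for n,(u,v) in dict(bluelid=(219,182),bluebody=(219,190),box=(260,185)).items():
    k=np.argmin(abs(uv-[u,v]).sum(1));print(n,c[k],p[v,u])
save(p,"pics/s1c.png",[130,150,340,300],(800,571))
E
```

```text
zhist (array([    3,     5,    11, 11488, 47690,   532,  8319,   509,   938,
        1702,   370,   420,  1833,  1699,   402,   560,   998,   180,
         244,  5995,  3222,   318,   261,   245,   168,   116,    78,
         324]), array([-2.00000000e-02, -1.50000000e-02, -1.00000000e-02, -5.00000000e-03,
       -3.46944695e-18,  5.00000000e-03,  1.00000000e-02,  1.50000000e-02,
        2.00000000e-02,  2.50000000e-02,  3.00000000e-02,  3.50000000e-02,
        4.00000000e-02,  4.50000000e-02,  5.00000000e-02,  5.50000000e-02,
        6.00000000e-02,  6.50000000e-02,  7.00000000e-02,  7.50000000e-02,
        8.00000000e-02,  8.50000000e-02,  9.00000000e-02,  9.50000000e-02,
        1.00000000e-01,  1.05000000e-01,  1.10000000e-01,  1.15000000e-01,
        1.20000000e-01]))
disc 8255 0.07953725669319722 [ 0.51551642 -0.15132645  0.07000164] [0.64891954 0.008069   0.08491936]
hub top 466 [ 0.59379877 -0.07242271  0.11839112] [ 0.57764746 -0.08931225  0.11004904] [ 0.61143801 -0.05506116  0.12269105]
block 937 ((594.2249145507812, -71.99735260009766), (159.57052612304688, 158.7415008544922), 73.44755554199219)
board 8456 ((577.54931640625, -401.1517028808594), (246.68707275390625, 384.87841796875), 64.43452453613281)
bluelid [0.8254272  0.02817765 0.04331815] [ 32 101 173]
bluebody [0.82431735 0.03010146 0.01531662] [138 149 159]
box [ 0.72181745 -0.06377816  0.04539313] [228 240 220]
```

View pics/s1c.png

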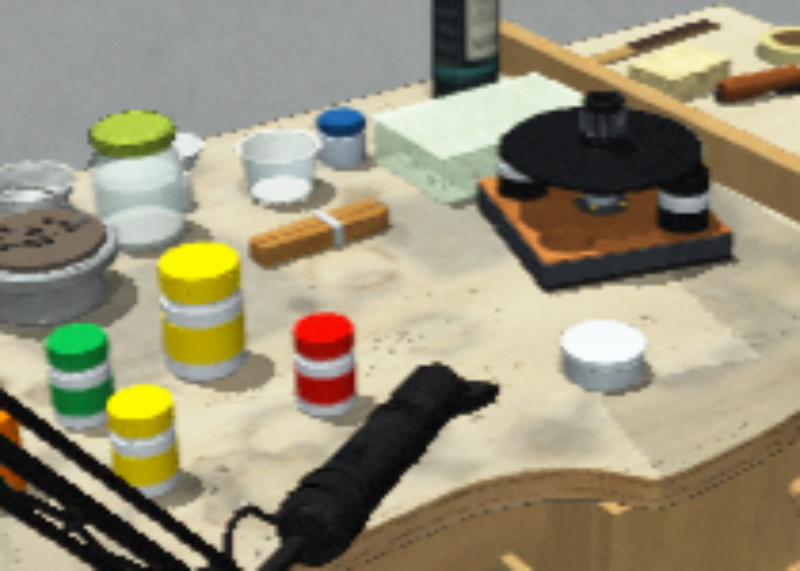

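Blue isn't present: the blue-lidded pot is at x=0.825, only 43 mm high and has no band, so it's clutter. Black jars sit in two diagonal wells. Next I'll check the joint 6 convention before I turn.

```bash
python3 - <<'E'
from h import *
s=robot.get_state();print(np.round(np.degrees(s["joints"]),1)); move([.594,-.072,.30])
E
```

```text
[-13.1   3.6   3.2  89.6   0.  166.8]
d [ 2.163 -0.32   0.817]
```

send_rows --increments "0.5 -0.07 0.25 0 0 -0.17 85; 1 -0.15 0.5 0 0 -0.34 85; 1 -0.15 0.5 0 0 -0.51 85; 1 -0.15 0.5 0 0 -0.611 85; 1 -0.15 0.5 0 0 -0.611 85"

```text
t: 4.3
eef_pos: [0.501, -0.0856, 0.3251]
tcp_rot: [-2.982, -0.989, 0.001]
force: [-0.4, -0.4, 0.3]
opening: 0.085
finger_force: 0.0
```

send_rows --increments "0.5 0.27 0.5 0 0 -0.17 85; 1 0.55 1 0 0 -0.34 85; 1 0.55 1 0 0 -0.51 85; 1 0.55 1 0 0 -0.611 85; 1 0.55 1 0 0 -0.611 85; 1 0.55 1 0 0 -0.611 85"

```text
t: 5.05
eef_pos: [0.5914, -0.0732, 0.2456]
tcp_rot: [2.522, 1.873, 0.001]
force: [-0.3, -0.2, 0.3]
opening: 0.0851
finger_force: 0.0
```

```bash
cat >> h.py <<'E'
def circ(P):
    "lsq circle fit xy, returns cx,cy,r"
    A=np.c_[2*P[:,:2],np.ones(len(P))]; s=np.linalg.lstsq(A,(P[:,:2]**2).sum(1),rcond=None)[0]
    return s[0],s[1],np.sqrt(s[2]+s[0]**2+s[1]**2)
def wshot(n=None):
    s=robot.get_state();K=viewer.calibration("wrist");p,d=viewer.grab_frame("wrist")
    if n: save(p,n,None,(640,480))
    c,uv=cloud("wrist",d,None,K); print("t",round(s["t"],2),"tcp",np.round(s["eef_pos"],4),"yaw",round(np.degrees(np.arctan2(*(R.from_rotvec(s["tcp_rot"]).as_matrix()[[1,0],0]))),2),"j6",round(np.degrees(s["joints"][5]),1))
    return s,K,p,d,c,uv
def top(c,x,y,z,rad=.045,tol=.006):
    "centre of a round flat top near x,y at height z: minEnclosingCircle of trimmed pts"
    m=(np.hypot(c[:,0]-x,c[:,1]-y)<rad)&(abs(c[:,2]-z)<tol); P=c[m]
    if len(P)<20: return len(P)
    P=P[np.hypot(*(P[:,:2]-np.median(P[:,:2],0)).T)<np.percentile(np.hypot(*(P[:,:2]-np.median(P[:,:2],0)).T),99.5)]
    (a,b),r=cv2.minEnclosingCircle((P[:,:2]*1000).astype(np.float32)); return len(P),np.round([a/1e3,b/1e3,np.median(P[:,2]),r/1e3],4)
E
python3 - <<'E'
from h import *
s,K,p,d,c,uv=wshot("pics/w2.png")
print("hub",top(c,.594,-.072,.119,.03)); print("disc",top(c,.594,-.072,.079,.11))
for r in models.mark_of("wrist","keeper_hub")[:2]: print(r["p"],onz("wrist",r["uv"],.099,K))
m=(np.hypot(c[:,0]-.594,c[:,1]+.072)<.125)&(c[:,2]>.018)&(c[:,2]<.03); print("block",cv2.minAreaRect((c[m,:2]*1000).astype(np.float32)))
move([.594,-.072,.107])
E
```

```text
t 5.05 tcp [ 0.5914 -0.0732  0.2456] yaw 73.19 j6 99.8
hub (878, array([ 0.5948, -0.0719,  0.1194,  0.0171]))
disc (17245, array([ 0.5951, -0.0723,  0.0796,  0.0803]))
0.88 [ 0.59672509 -0.07320333  0.099     ]
0.15 [ 0.57448188 -0.01220903  0.099     ]
block ((616.694580078125, -77.35112762451172), (157.502685546875, 203.12632751464844), 73.67327117919922)
d [0.024 0.027 1.733]
```

View pics/w2.png

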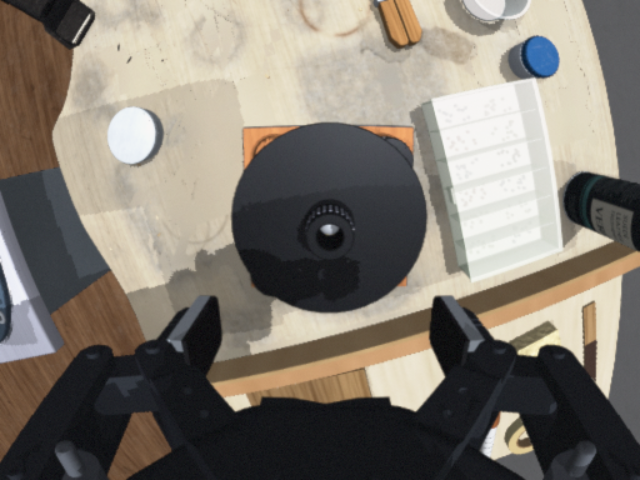

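Wrist view: hub at (328,228) and disc concentric. The depth fit gives radii of 17.1 and 80.3 mm, matching the spec. I'll grip the hub.

send_rows --increments "0.027 0.039 0.5 0 0 0 85; 0.027 0.039 1 0 0 0 85; 0.027 0.039 1 0 0 0 85"

```text
t: 5.52
eef_pos: [0.5931, -0.0717, 0.163]
tcp_rot: [-2.517, -1.874, 0.006]
force: [-0.0, -0.4, 1.2]
opening: 0.0853
finger_force: 0.0
```

send_rows --increments "0 0 0.4 0 0 0 85; 0 0 0.73 0 0 0 85; 0 0 0.73 0 0 0 85; 0 0 0.73 0 0 0 30; 0 0 0.73 0 0 0 20; 0 0 0.73 0 0 0 20; 0 0 0.73 0 0 0 20; 0 0 0.73 0 0 0 20; 0 0 0.73 0 0 0 20; 0 0 0.73 0 0 0 20" --force 80

```text
t: 6.78
eef_pos: [0.5955, -0.072, 0.1083]
tcp_rot: [2.518, 1.877, 0.002]
force: [-1.7, -0.3, 7.2]
opening: 0.0326
finger_force: 78.8
```

```bash
python3 - <<'E'
from h import *
s=robot.get_state();print({k:np.round(v,3) for k,v in s.items()})
E
```

```text
{'t': np.float64(6.775), 'joints': array([-0.12 ,  0.443, -0.091,  1.034,  0.   ,  1.74 ]), 'qd': array([ 0.003, -0.   ,  0.001,  0.001, -0.   ,  0.   ]), 'tau': array([-5.8000e-02, -6.2349e+01,  2.9992e+01, -7.0200e-01, -1.2000e-02,
       -1.3000e-02]), 'eef_pos': array([ 0.595, -0.072,  0.108]), 'tcp_rot': array([2.518e+00, 1.877e+00, 2.000e-03]), 'force': array([-1.673, -0.269,  7.245]), 'wrist_torque': array([0.103, 0.289, 0.002]), 'finger_force': np.float64(78.828), 'opening': np.float64(0.033)}
```

send_rows --increments "0 0 -0.1 0 0 0 20; 0 0 -0.25 0 0 0 20; 0 0 -0.45 0 0 0 20; 0 0 -0.7 0 0 0 20; 0 0 -1 0 0 0 20; 0 0 -1 0 0 0 20"

```text
t: 7.52
eef_pos: [0.5963, -0.0721, 0.1903]
tcp_rot: [2.516, 1.875, 0.006]
force: [-0.5, -0.2, -0.2]
opening: 0.0326
finger_force: 83.7
```

```bash
python3 - <<'E'
from h import *
s,K,p,d,c,uv=wshot()
x,y,z=s["eef_pos"];print("disc",top(c,x,y,.159,.11),"hub",s["opening"],s["finger_force"],s["force"]); print(top(c,x,y,.079,.11))
m=np.hypot(c[:,0]-x,c[:,1]-y)<.08; print(np.histogram(c[m,2],20,(0,.2))[0])
move([.555,.12,z])
E
```

```text
t 7.53 tcp [ 0.5963 -0.0721  0.1903] yaw 73.4 j6 99.7
disc (35176, array([ 0.5968, -0.0721,  0.1615,  0.08  ])) hub 0.03261859643654225 83.71484921313822 [-0.52245619 -0.19478895 -0.21498872]
0
[    0     0     0     0     0     0     0     0     0     0     0     0
     0     0     0   265 35381   762  1426  1892]
d [ 2.155 -1.172 -0.023]
```

The keeper is off the post. I'll carry it over and set it down.

send_rows --increments "0.35 -0.19 0 0 0 0 20; 0.72 -0.39 0 0 0 0 20"

```text
t: 7.82
eef_pos: [0.5808, -0.0075, 0.1861]
tcp_rot: [-2.519, -1.875, 0.002]
force: [-0.5, -0.1, -1.1]
opening: 0.0326
finger_force: 83.6
```

send_rows --increments "0.35 -0.19 0 0 0 0 20; 0.72 -0.39 0 0 0 0 20"

```text
t: 8.07
eef_pos: [0.5673, 0.0571, 0.1862]
tcp_rot: [-2.519, -1.877, 0.002]
force: [0.1, -0.7, -0.6]
opening: 0.0328
finger_force: 83.6
```

send_rows --increments "0.35 -0.19 0 0 0 0 20; 0.72 -0.39 0 0 0 0 20; 0.72 -0.39 0 0 0 0 20; 0.72 -0.39 0 0 0 0 20"

```text
t: 8.57
eef_pos: [0.5544, 0.1201, 0.1865]
tcp_rot: [-2.518, -1.878, 0.001]
force: [-0.2, 0.1, -1.6]
opening: 0.0324
finger_force: 83.6
```

send_rows --increments "0 0 0.4 0 0 0 20; 0 0 0.8 0 0 0 20; 0 0 1 0 0 0 20; 0 0 1 0 0 0 20"

```text
t: 9.07
eef_pos: [0.5542, 0.1197, 0.1061]
tcp_rot: [-2.519, -1.876, 0.003]
force: [0.4, 0.3, -1.4]
opening: 0.0325
finger_force: 83.6
```

send_rows --increments "0 0 0.2 0 0 0 20; 0 0 0.4 0 0 0 20; 0 0 0.5 0 0 0 20; 0 0 0.56 0 0 0 20; 0 0 0.58 0 0 0 20; 0 0 0.58 0 0 0 20"

```text
t: 9.82
eef_pos: [0.554, 0.1205, 0.0639]
tcp_rot: [2.518, 1.878, 0.002]
force: [-15.3, -1.9, 38.5]
opening: 0.0324
finger_force: 88.2
```

send_rows --increments "0 0 -0.03 0 0 0 20; 0 0 -0.03 0 0 0 60; 0 0 -0.03 0 0 0 85; 0 0 -0.03 0 0 0 85; 0 0 -0.03 0 0 0 85; 0 0 -0.3 0 0 0 85; 0 0 -0.7 0 0 0 85; 0 0 -1 0 0 0 85"

```text
t: 10.82
eef_pos: [0.5549, 0.1205, 0.1416]
tcp_rot: [2.519, 1.877, 0.001]
force: [0.5, -0.1, -0.2]
opening: 0.0851
finger_force: 0.0
```

send_rows --increments "-0.3 0.18 -0.7 0 0 0 60; -0.7 0.36 -1 0 0 0 60"

```text
t: 11.08
eef_pos: [0.5674, 0.0585, 0.2234]
tcp_rot: [2.516, 1.878, 0.005]
force: [0.5, -0.1, 0.4]
opening: 0.0601
finger_force: 0.0
```

send_rows --increments "-0.4 0.18 -0.1 0 0 0 60; -0.74 0.4 -0.2 0 0 0 60"

```text
t: 11.32
eef_pos: [0.5801, -0.0085, 0.2371]
tcp_rot: [2.519, 1.877, 0.001]
force: [0.6, -0.1, -0.3]
opening: 0.06
finger_force: 0.0
```

send_rows --increments "-0.4 0.18 0 0 0 0 60; -0.74 0.4 0 0 0 0 60; -0.74 0.4 0 0 0 0 60; -0.74 0.4 0 0 0 0 60"

```text
t: 11.82
eef_pos: [0.5935, -0.073, 0.2363]
tcp_rot: [-2.519, -1.877, 0.0]
force: [0.5, 0.2, -1.1]
opening: 0.0598
finger_force: 0.0
```

```bash
python3 - <<'E'
from h import *
s,K,p,d,c,uv=wshot("pics/w3.png")
print("keeper",top(c,.555,.12,.034,.11),top(c,.555,.12,.074,.03)); print("post",top(c,.5955,-.072,.045,.025,.004))
C=np.array([.5955,-.072])
Q=np.array([R.from_euler("z",-16.6,degrees=True).apply([sx*.049,sy*.049,0])[:2]+C for sx in(1,-1) for sy in (1,-1)])
for q in Q: print("well",np.round(q,4),top(c,*q,.07,.035,.005))
m=(np.hypot(c[:,0]-C[0],c[:,1]-C[1])<.125)&(c[:,2]>.021)&(c[:,2]<.03); print("block",cv2.minAreaRect((c[m,:2]*1000).astype(np.float32)))
E
```

```text
t 11.82 tcp [ 0.5935 -0.073   0.2363] yaw 73.38 j6 99.6
keeper (9116, array([0.5487, 0.0962, 0.0353, 0.0885])) (601, array([0.5549, 0.1198, 0.075 , 0.0174]))
post (253, array([ 0.5949, -0.0717,  0.0453,  0.0137]))
well [ 0.6565 -0.039 ] (1242, array([ 0.6557, -0.0389,  0.0705,  0.0201]))
well [ 0.6285 -0.133 ] 0
well [ 0.5625 -0.011 ] 0
well [ 0.5345 -0.105 ] (1017, array([ 0.5349, -0.1046,  0.0705,  0.0201]))
block ((620.6531982421875, -65.68548583984375), (183.8098602294922, 204.85752868652344), 73.21463775634766)
```

View pics/w3.png

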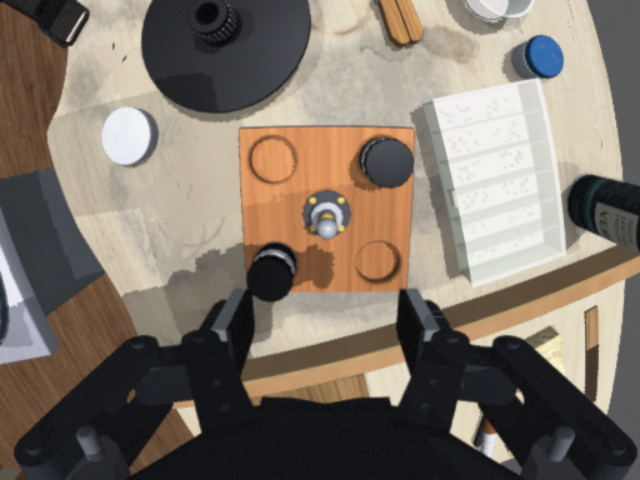

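The keeper lies flat at (0.555,0.120), at (212,15) in the picture. Black jars are at (385,162) and (272,272), the two empty wells at (272,157) and (377,260), and the post in the centre. Next I'll pick the front black jar.

send_rows --increments "-0.3 -0.3 0.4 0 0 0 60; -0.588 -0.589 1 0 0 0 60; -0.588 -0.589 1 0 0 0 60"

```text
t: 12.25
eef_pos: [0.5293, -0.1037, 0.1526]
tcp_rot: [-2.513, -1.873, 0.011]
force: [-0.0, 0.1, -0.1]
opening: 0.0597
finger_force: 0.0
```

send_rows --increments "0 0 0.4 0 0 0 60; 0 0 0.8 0 0 0 60; 0 0 1 0 0 0 60; 0 0 1 0 0 0 60"

```text
t: 12.75
eef_pos: [0.5355, -0.104, 0.0763]
tcp_rot: [-2.517, -1.879, 0.0]
force: [0.5, -0.0, -0.2]
opening: 0.06
finger_force: 0.0
```

send_rows --increments "0 0 0.14 0 0 0 60; 0 0 0.26 0 0 0 60; 0 0 0.26 0 0 0 60; 0 0 0.26 0 0 0 30; 0 0 0.26 0 0 0 30; 0 0 0.26 0 0 0 30; 0 0 0.26 0 0 0 30; 0 0 0.26 0 0 0 30" --force 60

```text
t: 13.75
eef_pos: [0.5356, -0.105, 0.0562]
tcp_rot: [2.518, 1.877, 0.001]
force: [-1.1, 1.1, 5.9]
opening: 0.0387
finger_force: 60.2
```

send_rows --increments "0 0 -0.2 0 0 0 30; 0 0 -0.5 0 0 0 30; 0 0 -1 0 0 0 30; 0 0 -1 0 0 0 30"

```text
t: 14.25
eef_pos: [0.5367, -0.1052, 0.1382]
tcp_rot: [2.516, 1.875, 0.005]
force: [0.3, -0.2, -1.2]
opening: 0.0388
finger_force: 60.4
```

send_rows --increments "0 0 -0.4 0 0 0 30; 0 0 -0.8 0 0 0 30; 0 0 -0.8 0 0 0 30"

```text
t: 14.62
eef_pos: [0.536, -0.1051, 0.2008]
tcp_rot: [2.517, 1.876, 0.003]
force: [-0.1, -0.3, -1.3]
opening: 0.0387
finger_force: 60.5
```

send_rows --increments "-0.45 0.06 0 0 0 0 30; -0.9 0.116 0 0 0 0 30"

```text
t: 14.88
eef_pos: [0.5228, -0.1768, 0.1979]
tcp_rot: [-2.516, -1.878, 0.002]
force: [-0.0, -0.1, -1.5]
opening: 0.0385
finger_force: 60.5
```

send_rows --increments "-0.45 0.06 0 0 0 0 30; -0.9 0.116 0 0 0 0 30"

```text
t: 15.12
eef_pos: [0.5109, -0.2489, 0.1977]
tcp_rot: [-2.517, -1.876, 0.002]
force: [0.4, -1.0, -0.3]
opening: 0.0384
finger_force: 60.5
```

send_rows --increments "-0.45 0.06 0 0 0 0 30; -0.9 0.116 0 0 0 0 30; -0.9 0.116 0 0 0 0 30; -0.9 0.116 0 0 0 0 30"

```text
t: 15.62
eef_pos: [0.4996, -0.3192, 0.1982]
tcp_rot: [-2.517, -1.875, 0.001]
force: [0.1, -0.4, -0.6]
opening: 0.0388
finger_force: 45.2
```

```bash
python3 - <<'E'
from h import *
s,K,p,d,c,uv=wshot("pics/w4.png")
col=p[uv[:,1],uv[:,0]].astype(int)
m=(c[:,1]<-.25)&(c[:,1]>-.5)&(c[:,0]>.4)&(c[:,0]<.62)&(abs(c[:,2]-.012)<.004)&(col[:,0]-col[:,2]>45)&(col[:,0]<190)
img=np.zeros((400,400),np.uint8);P=((c[m,:2]-[.35,-.55])*1000).astype(int);img[P[:,0],P[:,1]]=255
img=cv2.morphologyEx(cv2.morphologyEx(img,cv2.MORPH_CLOSE,np.ones((5,5))),cv2.MORPH_OPEN,np.ones((7,7)))
k=max(cv2.findContours(img,0,1)[0],key=cv2.contourArea);r=cv2.minAreaRect(k);print("board",m.sum(),.35+r[0][1]/1e3,-.55+r[0][0]/1e3,r[1],r[2])
x,y,z=s["eef_pos"];m=(np.hypot(c[:,0]-x,c[:,1]-y)<.03)&(c[:,2]>z-.02);print("jar top z rel tcp",np.percentile(c[m,2],[50,90,99])-z)
for r in models.mark_of("wrist","board")[:2]: print(r["p"],onz("wrist",r["uv"],0,K))
print(s["opening"],s["force"])
E
```

```text
t 15.62 tcp [ 0.4996 -0.3192  0.1982] yaw 73.37 j6 74.0
board 13976 0.50162451171875 -0.3541358489990235 (184.13040161132812, 149.8149871826172) 2.4895529747009277
jar top z rel tcp [0.05673245 0.0778628  0.082867  ]
0.78 [ 0.50128285 -0.36523423  0.        ]
0.03876851859634904 [ 0.09889702 -0.40247543 -0.63783539]
```

View pics/w4.png

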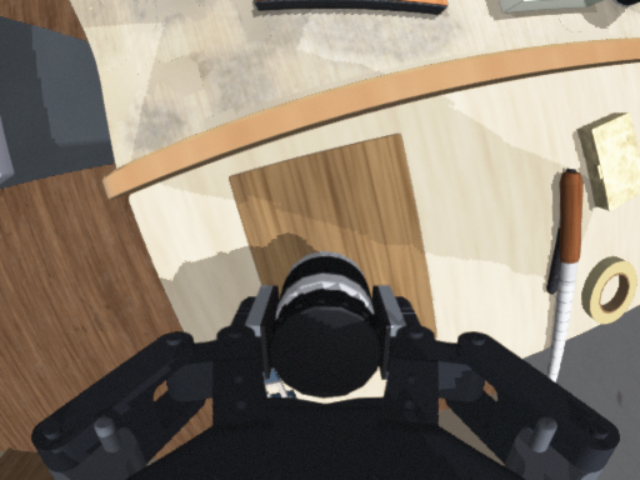

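The jar is still held at (325,340) over the board. The board spans (230–435,135–400), centre ≈(0.502,-0.362). The grip has just weakened, so I'll set the jar down right away.

send_rows --increments "0 0 0.4 0 0 0 30; 0 0 0.8 0 0 0 30; 0 0 1 0 0 0 30; 0 0 1 0 0 0 30"

```text
t: 16.23
eef_pos: [0.4999, -0.3189, 0.1189]
tcp_rot: [-2.517, -1.877, 0.001]
force: [-0.3, 0.3, -0.1]
opening: 0.0383
finger_force: 60.4
```

send_rows --increments "0 0 0.3 0 0 0 30; 0 0 0.5 0 0 0 30; 0 0 0.6 0 0 0 30; 0 0 0.66 0 0 0 30; 0 0 0.7 0 0 0 30; 0 0 0.7 0 0 0 30"

```text
t: 16.98
eef_pos: [0.5002, -0.3199, 0.0639]
tcp_rot: [2.519, 1.877, 0.0]
force: [0.5, 0.2, -0.3]
opening: 0.0385
finger_force: 60.4
```

send_rows --increments "0 0 0.03 0 0 0 30; 0 0 0.05 0 0 0 30; 0 0 0.05 0 0 0 30"

```text
t: 17.35
eef_pos: [0.5001, -0.3197, 0.0596]
tcp_rot: [-2.519, -1.877, 0.0]
force: [0.3, -0.5, -1.0]
opening: 0.039
finger_force: 60.4
```

send_rows --increments "0 0 0.02 0 0 0 30; 0 0 0.03 0 0 0 30; 0 0 0.03 0 0 0 30"

```text
t: 17.73
eef_pos: [0.5003, -0.3199, 0.0582]
tcp_rot: [2.518, 1.877, 0.001]
force: [-2.1, 1.5, 8.3]
opening: 0.0388
finger_force: 61.8
```

send_rows --increments "0 0 0 0 0 0 60; 0 0 0 0 0 0 60; 0 0 0 0 0 0 60; 0 0 -0.3 0 0 0 60; 0 0 -0.8 0 0 0 60; 0 0 -1 0 0 0 60"

```text
t: 18.48
eef_pos: [0.5009, -0.3203, 0.1393]
tcp_rot: [2.517, 1.876, 0.002]
force: [0.8, 0.6, 0.2]
opening: 0.06
finger_force: 0.0
```

send_rows --increments "0.3 0.06 -0.6 0 0 0 60; 0.98 0.214 -0.8 0 0 0 60"

```text
t: 18.73
eef_pos: [0.5396, -0.2507, 0.2035]
tcp_rot: [2.52, 1.871, 0.002]
force: [0.5, 0.0, -0.7]
opening: 0.0601
finger_force: 0.0
```

send_rows --increments "0.49 0.107 0 0 0 0 60; 0.98 0.214 0 0 0 0 60"

```text
t: 18.98
eef_pos: [0.5783, -0.178, 0.201]
tcp_rot: [-2.519, -1.878, 0.0]
force: [-0.4, -0.2, -0.0]
opening: 0.0597
finger_force: 0.0
```

send_rows --increments "0.49 0.107 0 0 0 0 60; 0.98 0.214 0 0 0 0 60"

```text
t: 19.23
eef_pos: [0.6169, -0.1078, 0.2005]
tcp_rot: [-2.518, -1.877, 0.001]
force: [0.9, -0.8, -0.5]
opening: 0.0602
finger_force: 0.0
```

send_rows --increments "0.49 0.107 0 0 0 0 60; 0.98 0.214 0 0 0 0 60; 0.98 0.214 0 0 0 0 60; 0.98 0.214 0 0 0 0 60"

```text
t: 19.73
eef_pos: [0.6549, -0.039, 0.2006]
tcp_rot: [-2.518, -1.878, 0.002]
force: [-0.6, 0.8, 0.2]
opening: 0.0601
finger_force: 0.0
```

```bash
python3 - <<'E'
from h import *
s,K,p,d,c,uv=wshot()
print(top(c,.6557,-.0389,.07,.035,.005)); move([.6557,-.0389,.057])
E
```

```text
t 19.73 tcp [ 0.6549 -0.039   0.2006] yaw 73.42 j6 103.2
(1519, array([ 0.6562, -0.0381,  0.0705,  0.02  ]))
d [0.011 0.01  1.798]
```

send_rows --increments "0.014 0.014 0.5 0 0 0 60; 0.014 0.014 1 0 0 0 60; 0.014 0.014 1 0 0 0 60"

```text
t: 20.15
eef_pos: [0.6542, -0.0391, 0.1186]
tcp_rot: [-2.517, -1.873, 0.007]
force: [0.1, -0.2, 0.4]
opening: 0.0597
finger_force: 0.0
```

send_rows --increments "0 0 0.4 0 0 0 60; 0 0 0.7 0 0 0 60; 0 0 0.8 0 0 0 60; 0 0 0.8 0 0 0 60; 0 0 0.8 0 0 0 30; 0 0 0.8 0 0 0 30; 0 0 0.8 0 0 0 30; 0 0 0.8 0 0 0 30; 0 0 0.8 0 0 0 30" --force 60

```text
t: 21.28
eef_pos: [0.6577, -0.0382, 0.0592]
tcp_rot: [2.517, 1.876, 0.003]
force: [-1.0, -0.6, 7.3]
opening: 0.0385
finger_force: 60.1
```

send_rows --increments "0 0 -0.2 0 0 0 30; 0 0 -0.5 0 0 0 30; 0 0 -1 0 0 0 30; 0 0 -1 0 0 0 30"

```text
t: 21.78
eef_pos: [0.6588, -0.0381, 0.142]
tcp_rot: [2.515, 1.875, 0.008]
force: [-0.1, 0.3, -0.8]
opening: 0.0383
finger_force: 60.4
```

send_rows --increments "0 0 -0.4 0 0 0 30; 0 0 -0.8 0 0 0 30; 0 0 -0.8 0 0 0 30"

```text
t: 22.15
eef_pos: [0.6578, -0.0381, 0.2041]
tcp_rot: [2.517, 1.876, 0.005]
force: [-0.1, -0.4, -1.9]
opening: 0.0386
finger_force: 60.5
```

send_rows --increments "-0.5 -0.056 0 0 0 0 30; -0.99 -0.112 0 0 0 0 30"

```text
t: 22.4
eef_pos: [0.6247, -0.1117, 0.2001]
tcp_rot: [-2.517, -1.878, 0.002]
force: [0.0, -0.2, -1.4]
opening: 0.0385
finger_force: 60.5
```

send_rows --increments "-0.5 -0.056 0 0 0 0 30; -0.99 -0.112 0 0 0 0 30"

```text
t: 22.65
eef_pos: [0.5931, -0.1856, 0.2001]
tcp_rot: [-2.517, -1.877, 0.002]
force: [-0.1, -0.1, -0.9]
opening: 0.0385
finger_force: 60.5
```

send_rows --increments "-0.5 -0.056 0 0 0 0 30; -0.99 -0.112 0 0 0 0 30"

```text
t: 22.9
eef_pos: [0.5619, -0.259, 0.2002]
tcp_rot: [-2.518, -1.877, 0.001]
force: [0.5, -0.8, -1.1]
opening: 0.0386
finger_force: 60.5
```

send_rows --increments "-0.5 -0.056 0 0 0 0 30; -0.99 -0.112 0 0 0 0 30"

```text
t: 23.15
eef_pos: [0.5308, -0.3323, 0.2001]
tcp_rot: [-2.517, -1.877, 0.001]
force: [-0.2, -0.5, -1.0]
opening: 0.0386
finger_force: 60.5
```

send_rows --increments "-0.5 -0.056 0 0 0 0 30; -0.99 -0.112 0 0 0 0 30; -0.99 -0.112 0 0 0 0 30; -0.99 -0.112 0 0 0 0 30"

```text
t: 23.65
eef_pos: [0.5004, -0.4043, 0.2004]
tcp_rot: [-2.518, -1.876, 0.0]
force: [0.2, 0.5, -0.7]
opening: 0.0388
finger_force: 60.5
```

```bash
python3 - <<'E'
from h import *
s,K,p,d,c,uv=wshot(); print(s["opening"],s["finger_force"])
x,y,z=s["eef_pos"];m=(np.hypot(c[:,0]-.5,c[:,1]+.32)<.05)&(c[:,2]>.06)&(c[:,2]<.1);print("first black",top(c,.5,-.32,.072,.035,.006))
E
```

```text
t 23.65 tcp [ 0.5004 -0.4043  0.2004] yaw 73.37 j6 67.7
0.03876225868992645 60.47102093696594
first black (1703, array([ 0.5006, -0.3208,  0.0725,  0.0201]))
```

send_rows --increments "0 0 0.4 0 0 0 30; 0 0 0.8 0 0 0 30; 0 0 1 0 0 0 30; 0 0 1 0 0 0 30"

```text
t: 24.2
eef_pos: [0.5006, -0.4037, 0.1204]
tcp_rot: [-2.516, -1.877, 0.001]
force: [0.1, -0.3, -0.4]
opening: 0.0388
finger_force: 60.5
```

send_rows --increments "0 0 0.4 0 0 0 30; 0 0 0.6 0 0 0 30; 0 0 0.68 0 0 0 30; 0 0 0.72 0 0 0 30; 0 0 0.74 0 0 0 30; 0 0 0.76 0 0 0 30; 0 0 0.76 0 0 0 30"

```text
t: 25.08
eef_pos: [0.501, -0.4051, 0.0612]
tcp_rot: [2.518, 1.877, 0.0]
force: [-0.6, 0.9, 1.8]
opening: 0.0389
finger_force: 60.7
```

send_rows --increments "0 0 0 0 0 0 60; 0 0 0 0 0 0 60; 0 0 0 0 0 0 60; 0 0 -0.3 0 0 0 60; 0 0 -0.8 0 0 0 60; 0 0 -1 0 0 0 60"

```text
t: 25.82
eef_pos: [0.5014, -0.4054, 0.1427]
tcp_rot: [2.517, 1.876, 0.001]
force: [0.1, -0.1, -0.4]
opening: 0.06
finger_force: 0.0
```

send_rows --increments "0.3 -0.1 -0.6 0 0 0 60; 0.96 -0.29 -1 0 0 0 60"

```text
t: 26.08
eef_pos: [0.5005, -0.3262, 0.2209]
tcp_rot: [2.52, 1.874, 0.0]
force: [1.3, 0.7, 0.4]
opening: 0.0601
finger_force: 0.0
```

send_rows --increments "0.48 -0.145 0 0 0 0 60; 0.96 -0.29 0 0 0 0 60"

```text
t: 26.32
eef_pos: [0.5, -0.244, 0.2199]
tcp_rot: [2.519, 1.877, 0.0]
force: [0.1, -0.2, 0.4]
opening: 0.0602
finger_force: 0.0
```

send_rows --increments "0.48 -0.145 0 0 0 0 60; 0.96 -0.29 0 0 0 0 60"

```text
t: 26.58
eef_pos: [0.4995, -0.1637, 0.2194]
tcp_rot: [-2.518, -1.877, 0.0]
force: [-0.1, 0.2, -0.1]
opening: 0.0598
finger_force: 0.0
```

send_rows --increments "0.48 -0.145 0 0 0 0 60; 0.96 -0.29 0 0 0 0 60"

```text
t: 26.82
eef_pos: [0.4992, -0.0835, 0.2195]
tcp_rot: [-2.519, -1.877, 0.0]
force: [0.1, 0.0, -1.2]
opening: 0.06
finger_force: 0.0
```

send_rows --increments "0.48 -0.145 0 0 0 0 60; 0.96 -0.29 0 0 0 0 60"

```text
t: 27.08
eef_pos: [0.4989, -0.0033, 0.2195]
tcp_rot: [-2.519, -1.877, 0.0]
force: [0.5, -0.5, 0.0]
opening: 0.0599
finger_force: 0.0
```

send_rows --increments "0.48 -0.145 0 0 0 0 60; 0.96 -0.29 0 0 0 0 60"

```text
t: 27.32
eef_pos: [0.4986, 0.0769, 0.2195]
tcp_rot: [-2.519, -1.877, 0.001]
force: [0.6, -0.0, -0.3]
opening: 0.0604
finger_force: 0.0
```

send_rows --increments "0.48 -0.145 0 0 0 0 60; 0.96 -0.29 0 0 0 0 60; 0.96 -0.29 0 0 0 0 60"

```text
t: 27.7
eef_pos: [0.4983, 0.1581, 0.2193]
tcp_rot: [-2.515, -1.881, 0.001]
force: [0.7, -1.1, -0.2]
opening: 0.0597
finger_force: 0.0
```

```bash
python3 - <<'E'
from h import *
s,K,p,d,c,uv=wshot("pics/w5.png")
for n,g in dict(red=(.497,.24),yel=(.487,.37),green=(.583,.373)).items():
    print(n,top(c,*g,.06,.035,.005)); 
    for r in models.mark_of("wrist",f"jar_{'yellow' if n=='yel' else n}_mid")[:3]: print("  ",round(r["p"],2),np.round(onz("wrist",r["uv"],.03,K),3))
    for r in models.trace("wrist",f"jar_{'yellow' if n=='yel' else n}_mid")[:2]:
        q,_=cloud("wrist",d,r["mask"],K); print("   tr",np.round(np.median(q[q[:,2]>np.percentile(q[:,2],60)],0),3))
print("keeper",top(c,.555,.12,.074,.03,.005))
E
```

```text
t 27.7 tcp [0.4983 0.1581 0.2193] yaw 73.59 j6 124.0
red (1347, array([0.5045, 0.2378, 0.0605, 0.0199]))
   0.82 [0.504 0.235 0.03 ]
   tr [0.504 0.236 0.061]
   tr [ 0.594 -0.064  0.027]
yel 0
   0.94 [0.603 0.281 0.03 ]
   tr [0.598 0.279 0.084]
   tr [0.486 0.356 0.037]
green 0
   0.18 [0.503 0.234 0.03 ]
keeper (688, array([0.5547, 0.1211, 0.075 , 0.0172]))
```

View pics/w5.png

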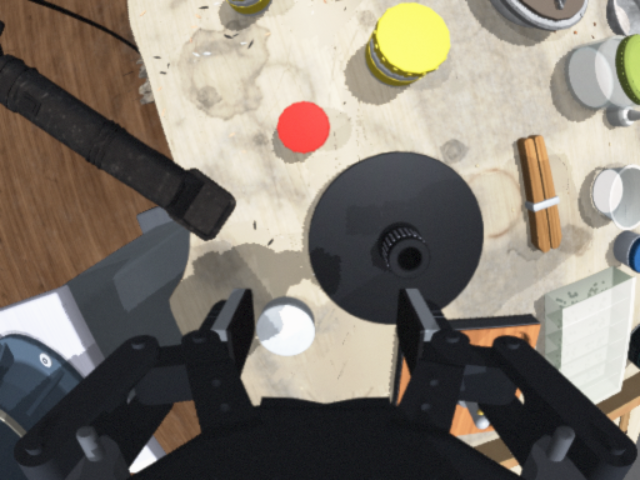

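Red's lid is at (303,127), which is (0.5045,0.238). The keeper hub is at (408,255) and the lamp head at (210,210), so the grasp stays clear of it.

send_rows --increments "0.5 -0.1 0.25 0 0 0 60; 0.977 -0.209 0.6 0 0 0 60; 0.977 -0.209 0.8 0 0 0 60; 0.977 -0.209 0.8 0 0 0 60"

```text
t: 28.55
eef_pos: [0.5042, 0.235, 0.1548]
tcp_rot: [-2.519, -1.877, 0.004]
force: [0.2, 0.4, -0.0]
opening: 0.0596
finger_force: 0.0
```

```bash
python3 - <<'E'
from h import *
s,K,p,d,c,uv=wshot(); print(top(c,.5045,.2378,.06,.035,.005)); move([.5045,.2378,.05])
E
```

```text
t 28.55 tcp [0.5042 0.235  0.1548] yaw 73.39 j6 131.6
(1972, array([0.5049, 0.2385, 0.0605, 0.0198]))
d [ 0.034 -0.013  1.324]
```

send_rows --increments "0.04 -0.01 0.4 0 0 0 60; 0.04 -0.01 0.8 0 0 0 60; 0.04 -0.01 1 0 0 0 60; 0.04 -0.01 1 0 0 0 60"

```text
t: 29.1
eef_pos: [0.5051, 0.2381, 0.0761]
tcp_rot: [-2.52, -1.876, 0.001]
force: [0.7, 0.8, 0.0]
opening: 0.0605
finger_force: 0.0
```

send_rows --increments "0 0 0.2 0 0 0 60; 0 0 0.34 0 0 0 60; 0 0 0.34 0 0 0 60; 0 0 0.34 0 0 0 30; 0 0 0.34 0 0 0 30; 0 0 0.34 0 0 0 30; 0 0 0.34 0 0 0 30; 0 0 0.34 0 0 0 30" --force 60

```text
t: 30.1
eef_pos: [0.5054, 0.2391, 0.0493]
tcp_rot: [2.519, 1.878, 0.002]
force: [-0.5, 1.0, 5.8]
opening: 0.0386
finger_force: 60.2
```

send_rows --increments "0 0 -0.2 0 0 0 30; 0 0 -0.5 0 0 0 30; 0 0 -1 0 0 0 30; 0 0 -1 0 0 0 30"

```text
t: 30.6
eef_pos: [0.5067, 0.2396, 0.1323]
tcp_rot: [2.518, 1.877, 0.008]
force: [0.1, 0.6, -1.4]
opening: 0.0385
finger_force: 60.4
```

send_rows --increments "0 0 -0.4 0 0 0 30; 0 0 -0.9 0 0 0 30; 0 0 -0.9 0 0 0 30"

```text
t: 30.98
eef_pos: [0.5062, 0.2393, 0.2032]
tcp_rot: [2.518, 1.877, 0.007]
force: [-0.5, 0.5, -1.9]
opening: 0.0387
finger_force: 60.5
```

send_rows --increments "-0.45 0.26 0 0 0 0 30; -0.925 0.525 0 0 0 0 30"

```text
t: 31.22
eef_pos: [0.5236, 0.1552, 0.1994]
tcp_rot: [-2.517, -1.879, 0.003]
force: [1.2, 0.1, -0.5]
opening: 0.0386
finger_force: 60.5
```

send_rows --increments "-0.45 0.26 0 0 0 0 30; -0.925 0.525 0 0 0 0 30"

```text
t: 31.48
eef_pos: [0.5428, 0.0717, 0.1993]
tcp_rot: [-2.518, -1.877, 0.003]
force: [0.2, -0.6, -0.6]
opening: 0.0385
finger_force: 60.5
```

send_rows --increments "-0.45 0.26 0 0 0 0 30; -0.925 0.525 0 0 0 0 30; -0.925 0.525 0 0 0 0 30; -0.925 0.525 0 0 0 0 30"

```text
t: 31.98
eef_pos: [0.5617, -0.0098, 0.1997]
tcp_rot: [-2.518, -1.876, 0.002]
force: [-0.1, 0.5, -1.9]
opening: 0.0386
finger_force: 60.6
```

```bash
python3 - <<'E'
from h import *
s,K,p,d,c,uv=wshot(); x,y,z=s["eef_pos"]
for zz in (.02,.015,.01,.005): print(zz,top(c,x,y,z+zz,.04,.004))
print("post",top(c,.5955,-.072,.045,.025,.004),s["finger_force"]); move([.5622,-.0109,.07])
E
```

```text
t 31.98 tcp [ 0.5617 -0.0098  0.1997] yaw 73.37 j6 105.6
0.02 (948, array([ 0.5638, -0.0013,  0.2176,  0.0384]))
0.015 (4381, array([ 0.5633, -0.0034,  0.2113,  0.0266]))
0.01 (5973, array([ 0.5643, -0.0016,  0.2108,  0.0312]))
0.005 (1184, array([ 0.5648, -0.0014,  0.2049,  0.0328]))
post (231, array([ 0.5952, -0.0709,  0.0453,  0.0134])) 60.596022605895996
d [-0.018  0.013  1.624]
```

send_rows --increments "-0.015 0.012 0.4 0 0 0 30; -0.015 0.012 0.8 0 0 0 30; -0.015 0.012 1 0 0 0 30; -0.015 0.012 1 0 0 0 30"

```text
t: 32.52
eef_pos: [0.5618, -0.0101, 0.1195]
tcp_rot: [-2.516, -1.878, 0.003]
force: [0.7, -0.2, -1.5]
opening: 0.0385
finger_force: 60.6
```

send_rows --increments "0 0 0.3 0 0 0 30; 0 0 0.42 0 0 0 30; 0 0 0.5 0 0 0 30; 0 0 0.55 0 0 0 30; 0 0 0.6 0 0 0 30; 0 0 0.6 0 0 0 30"

```text
t: 33.28
eef_pos: [0.563, -0.0114, 0.0727]
tcp_rot: [-2.519, -1.877, 0.0]
force: [-0.1, 1.0, -1.2]
opening: 0.0386
finger_force: 60.6
```

```bash
python3 - <<'E'
from h import *
s=robot.get_state(); print(s["force"],s["wrist_torque"]); move([.5622,-.0109,.058])
E
```

```text
[-0.09558863  0.97123352 -1.16937622] [-0.0026765   0.02914417  0.01177862]
d [ 0.003 -0.011  0.184]
```

Already about 2 mm into the well with no contact force. I'll seat it.

send_rows --increments "0 -0.01 0.05 0 0 0 30; 0 -0.01 0.1 0 0 0 30; 0 -0.01 0.15 0 0 0 30; 0 -0.01 0.185 0 0 0 30; 0 -0.01 0.185 0 0 0 30"

```text
t: 33.9
eef_pos: [0.5621, -0.011, 0.0592]
tcp_rot: [2.519, 1.877, 0.001]
force: [-5.4, 0.7, 15.5]
opening: 0.0386
finger_force: 62.2
```

send_rows --increments "0 0 0 0 0 0 60; 0 0 0 0 0 0 60; 0 0 0 0 0 0 60; 0 0 -0.3 0 0 0 60; 0 0 -0.8 0 0 0 60; 0 0 -1 0 0 0 60; 0 0 -1 0 0 0 60"

```text
t: 34.78
eef_pos: [0.563, -0.0111, 0.139]
tcp_rot: [2.518, 1.877, 0.003]
force: [-0.1, -0.0, 0.4]
opening: 0.0599
finger_force: 0.0
```

```bash
python3 - <<'E'
from h import *
s,K,p,d,c,uv=wshot(); print("red",top(c,.5622,-.0109,.07,.035,.008)); move([.51,.30,.22])
E
```

```text
t 34.77 tcp [ 0.563  -0.0111  0.139 ] yaw 73.4 j6 105.5
red (2491, array([ 0.5622, -0.0116,  0.0705,  0.02  ]))
d [ 3.54  -1.737 -1.027]
```

send_rows --increments "0.3 -0.15 -0.6 0 0 0 60; 0.85 -0.434 -1 0 0 0 60"

```text
t: 35.08
eef_pos: [0.5483, 0.0637, 0.2179]
tcp_rot: [-2.521, -1.874, 0.002]
force: [1.5, 0.3, 0.5]
opening: 0.06
finger_force: 0.0
```

send_rows --increments "0.43 -0.21 -0.2 0 0 0 60; 0.85 -0.434 -0.35 0 0 0 60"

```text
t: 35.33
eef_pos: [0.5341, 0.1403, 0.2454]
tcp_rot: [-2.518, -1.877, 0.001]
force: [1.2, -0.1, 0.5]
opening: 0.0601
finger_force: 0.0
```

send_rows --increments "0.43 -0.21 0 0 0 0 60; 0.85 -0.434 0 0 0 0 60"

```text
t: 35.58
eef_pos: [0.5201, 0.2153, 0.2446]
tcp_rot: [-2.518, -1.877, 0.003]
force: [0.5, -0.7, -0.3]
opening: 0.0603
finger_force: 0.0
```

send_rows --increments "0.43 -0.21 0 0 0 0 60; 0.85 -0.434 0 0 0 0 60; 0.85 -0.434 0 0 0 0 60; 0.85 -0.434 0 0 0 0 60"

```text
t: 36.08
eef_pos: [0.5065, 0.2889, 0.2448]
tcp_rot: [-2.518, -1.878, 0.003]
force: [-0.1, -0.2, 0.8]
opening: 0.0598
finger_force: 0.0
```

```bash
python3 - <<'E'
from h import *
s,K,p,d,c,uv=wshot("pics/w6.png"); col=p[uv[:,1],uv[:,0]].astype(int)
for n in ("yellow","green"):
    for r in models.trace("wrist",f"jar_{n}_mid")[:4]:
        q,u=cloud("wrist",d,r["mask"],K); h=np.percentile(q[:,2],90); g=np.median(q[q[:,2]>h-.006],0)
        print(n,round(r["p"],2),np.round(g,3),top(c,g[0],g[1],g[2],.045,.005),p[u[:,1],u[:,0]].mean(0).astype(int))
m=(c[:,2]>.05)&(c[:,2]<.2)&(c[:,0]<.46)&(c[:,1]>.12)&(c[:,1]<.5)&(col.sum(1)<200);print("lamp",m.sum(),np.percentile(c[m],[1,99],axis=0))
E
```

```text
t 36.08 tcp [0.5065 0.2889 0.2448] yaw 73.43 j6 136.3
yellow 0.9 [0.538 0.454 0.06 ] (1057, array([0.5386, 0.4546, 0.0605, 0.02  ])) [218 162  64]
yellow 0.86 [0.492 0.374 0.061] (1127, array([0.4918, 0.3747, 0.0605, 0.02  ])) [245 243 107]
yellow 0.83 [0.597 0.281 0.083] (2117, array([0.5975, 0.2802, 0.0832, 0.0276])) [222 218  91]
yellow 0.27 [ 0.618 -0.049  0.026] (751, array([ 0.6183, -0.0486,  0.0266,  0.0448])) [203 141  96]
green 0.86 [0.633 0.445 0.06 ] (387, array([0.6346, 0.4488, 0.0603, 0.0187])) [111  65 143]
green 0.75 [0.586 0.375 0.06 ] (1105, array([0.5865, 0.3747, 0.0605, 0.02  ])) [117 221 159]
green 0.64 [0.527 0.144 0.035] (2195, array([0.527 , 0.1444, 0.0352, 0.0449])) [39 40 44]
lamp 6770 [[0.00460201 0.1255422  0.05139001]
 [0.41696117 0.45794205 0.15429179]]
```

View pics/w6.png

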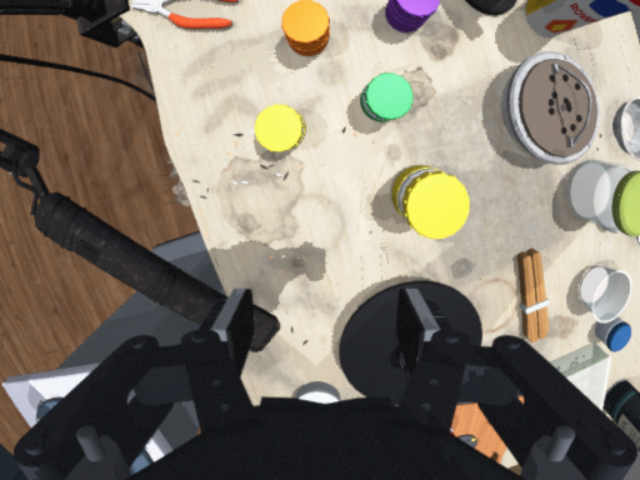

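Small yellow is at (280,128), green at (387,97), large yellow at (432,203), orange at (307,25) and purple at (412,10). I'll pick the small yellow jar at (0.492,0.375).

send_rows --increments "0.5 -0.24 0.3 0 0 0 60; 0.98 -0.482 0.6 0 0 0 60; 0.98 -0.482 0.6 0 0 0 60; 0.98 -0.482 0.6 0 0 0 60; 0.98 -0.482 0.6 0 0 0 60"

```text
t: 36.85
eef_pos: [0.493, 0.3744, 0.1989]
tcp_rot: [2.52, 1.876, 0.002]
force: [-0.3, -0.1, -0.7]
opening: 0.0599
finger_force: 0.0
```

send_rows --increments "0 0 0.4 0 0 0 60; 0 0 0.8 0 0 0 60; 0 0 1 0 0 0 60; 0 0 1 0 0 0 60; 0 0 1 0 0 0 60"

```text
t: 37.48
eef_pos: [0.493, 0.3756, 0.1193]
tcp_rot: [-2.519, -1.877, -0.003]
force: [-0.4, 0.0, 0.7]
opening: 0.0599
finger_force: 0.0
```

```bash
python3 - <<'E'
from h import *
move([.4918,.3747,.05])
E
```

```text
d [-0.017 -0.012  0.867]
```

send_rows --increments "-0.015 -0.012 0.4 0 0 0 60; -0.015 -0.012 0.7 0 0 0 60; -0.015 -0.012 0.86 0 0 0 60; -0.015 -0.012 0.86 0 0 0 60; -0.015 -0.012 0.86 0 0 0 30; -0.015 -0.012 0.86 0 0 0 30; -0.015 -0.012 0.86 0 0 0 30; -0.015 -0.012 0.86 0 0 0 30; -0.015 -0.012 0.86 0 0 0 30" --force 60

```text
t: 38.6
eef_pos: [0.4918, 0.3752, 0.0507]
tcp_rot: [-2.519, -1.877, -0.004]
force: [-1.4, 0.0, 6.6]
opening: 0.0384
finger_force: 60.2
```

send_rows --increments "0 0 -0.2 0 0 0 30; 0 0 -0.5 0 0 0 30; 0 0 -1 0 0 0 30; 0 0 -1 0 0 0 30"

```text
t: 39.1
eef_pos: [0.4926, 0.3757, 0.1334]
tcp_rot: [-2.519, -1.877, -0.01]
force: [-0.1, 0.3, -1.6]
opening: 0.0387
finger_force: 60.3
```

send_rows --increments "0 0 -0.4 0 0 0 30; 0 0 -0.9 0 0 0 30; 0 0 -0.9 0 0 0 30"

```text
t: 39.48
eef_pos: [0.492, 0.3753, 0.2042]
tcp_rot: [-2.519, -1.877, -0.008]
force: [0.2, -0.2, -1.1]
opening: 0.0385
finger_force: 60.5
```

send_rows --increments "-0.47 0.18 0 0 0 0 30; -0.93 0.37 0 0 0 0 30"

```text
t: 39.72
eef_pos: [0.4974, 0.2938, 0.2]
tcp_rot: [-2.518, -1.879, 0.003]
force: [0.4, 0.6, -1.0]
opening: 0.0391
finger_force: 60.5
```

send_rows --increments "-0.47 0.18 0 0 0 0 30; -0.93 0.37 0 0 0 0 30"

```text
t: 39.98
eef_pos: [0.5045, 0.2135, 0.2001]
tcp_rot: [-2.518, -1.878, 0.003]
force: [0.7, -1.4, -0.5]
opening: 0.0386
finger_force: 60.5
```

send_rows --increments "-0.47 0.18 0 0 0 0 30; -0.93 0.37 0 0 0 0 30"

```text
t: 40.22
eef_pos: [0.5116, 0.1338, 0.2001]
tcp_rot: [-2.518, -1.877, 0.002]
force: [0.2, -0.3, -0.6]
opening: 0.0389
finger_force: 60.5
```

send_rows --increments "-0.47 0.18 0 0 0 0 30; -0.93 0.37 0 0 0 0 30"

```text
t: 40.48
eef_pos: [0.5188, 0.0541, 0.2002]
tcp_rot: [-2.518, -1.877, 0.002]
force: [-0.1, -0.3, -0.8]
opening: 0.0384
finger_force: 60.5
```

send_rows --increments "-0.47 0.18 0 0 0 0 30; -0.93 0.37 0 0 0 0 30"

```text
t: 40.72
eef_pos: [0.5258, -0.0255, 0.2001]
tcp_rot: [-2.518, -1.877, 0.002]
force: [0.8, -0.0, -0.9]
opening: 0.0389
finger_force: 60.5
```

send_rows --increments "-0.47 0.18 0 0 0 0 30; -0.93 0.37 0 0 0 0 30; -0.93 0.37 0 0 0 0 30; -0.93 0.37 0 0 0 0 30"

```text
t: 41.22
eef_pos: [0.533, -0.1038, 0.2003]
tcp_rot: [-2.518, -1.876, 0.001]
force: [0.5, 1.1, -1.2]
opening: 0.0388
finger_force: 60.5
```

```bash
python3 - <<'E'
from h import *
s,K,p,d,c,uv=wshot(); x,y,z=s["eef_pos"]
m=(np.hypot(c[:,0]-x,c[:,1]-y)<.012); print("jar top-z",np.percentile(c[m,2],[50,90])-z,s["finger_force"]); move([.5344,-.1049,.075]); print("red",top(c,.5622,-.0109,.07,.035,.008))
E
```

```text
t 41.23 tcp [ 0.533  -0.1038  0.2003] yaw 73.37 j6 95.6
jar top-z [0.00975198 0.01057407] 60.504008531570435
d [-0.014  0.022  1.569]
red (1674, array([ 0.5616, -0.0126,  0.0705,  0.02  ]))
```

send_rows --increments "-0.01 0.02 0.4 0 0 0 30; -0.01 0.02 0.8 0 0 0 30; -0.01 0.02 1 0 0 0 30; -0.01 0.02 1 0 0 0 30"

```text
t: 41.78
eef_pos: [0.534, -0.104, 0.12]
tcp_rot: [-2.516, -1.878, 0.003]
force: [0.2, 0.1, -1.0]
opening: 0.0384
finger_force: 60.5
```

send_rows --increments "0 0 0.3 0 0 0 30; 0 0 0.42 0 0 0 30; 0 0 0.5 0 0 0 30; 0 0 0.54 0 0 0 30; 0 0 0.57 0 0 0 30; 0 0 0.57 0 0 0 30"

```text
t: 42.52
eef_pos: [0.5351, -0.1053, 0.0757]
tcp_rot: [2.519, 1.877, 0.0]
force: [-0.2, -0.2, -1.6]
opening: 0.0384
finger_force: 60.5
```

```bash
python3 - <<'E'
from h import *
s=robot.get_state(); print(s["force"],s["wrist_torque"]); move([.5344,-.1049,.0595])
E
```

```text
[-0.16061962 -0.24536889 -1.57333126] [ 0.02767771 -0.01737334 -0.03278262]
d [ 0.002 -0.01   0.203]
```

Seat it, release, then go to green. From well P1 at (0.535,-0.105) to green at (0.5865,0.3747), the shift is x 5.93, y -1.10.

send_rows --increments "0 -0.01 0.05 0 0 0 30; 0 -0.01 0.1 0 0 0 30; 0 -0.01 0.15 0 0 0 30; 0 -0.01 0.19 0 0 0 30; 0 -0.01 0.2 0 0 0 30; 0 -0.01 0.2 0 0 0 30"

```text
t: 43.28
eef_pos: [0.5341, -0.105, 0.0606]
tcp_rot: [2.519, 1.877, 0.001]
force: [-5.5, 1.0, 13.8]
opening: 0.0384
finger_force: 62.0
```

send_rows --increments "0 0 0 0 0 0 60; 0 0 0 0 0 0 60; 0 0 0 0 0 0 60; 0 0 -0.3 0 0 0 60; 0 0 -0.8 0 0 0 60; 0 0 -1 0 0 0 60; 0 0 -1 0 0 0 60"

```text
t: 44.15
eef_pos: [0.535, -0.1052, 0.1405]
tcp_rot: [2.518, 1.877, 0.002]
force: [0.0, -0.4, -0.8]
opening: 0.0599
finger_force: 0.0
```

```bash
python3 - <<'E'
from h import *
s,K,p,d,c,uv=wshot(); print("yel",top(c,.5344,-.1049,.07,.035,.008)); move([.5865,.30,.22])
E
```

```text
t 44.15 tcp [ 0.535  -0.1052  0.1405] yaw 73.4 j6 95.5
yel (2468, array([ 0.5342, -0.1051,  0.0705,  0.0202]))
d [ 5.038 -0.821 -1.006]
```

send_rows --increments "0.3 -0.05 -0.6 0 0 0 60; 1 -0.164 -1 0 0 0 60"

```text
t: 44.45
eef_pos: [0.5442, -0.0274, 0.2184]
tcp_rot: [-2.522, -1.873, 0.001]
force: [1.7, -0.1, 0.5]
opening: 0.0601
finger_force: 0.0
```

send_rows --increments "0.5 -0.08 0 0 0 0 60; 1 -0.164 0 0 0 0 60"

```text
t: 44.7
eef_pos: [0.5543, 0.0549, 0.2173]
tcp_rot: [-2.518, -1.877, 0.001]
force: [0.6, 0.9, 0.4]
opening: 0.06
finger_force: 0.0
```

send_rows --increments "0.5 -0.08 0 0 0 0 60; 1 -0.164 0 0 0 0 60"

```text
t: 44.95
eef_pos: [0.5644, 0.1352, 0.2166]
tcp_rot: [-2.518, -1.877, 0.003]
force: [0.6, -1.1, -0.8]
opening: 0.0603
finger_force: 0.0
```

send_rows --increments "0.5 -0.08 0 0 0 0 60; 1 -0.164 0 0 0 0 60"

```text
t: 45.2
eef_pos: [0.5747, 0.2156, 0.2165]
tcp_rot: [-2.518, -1.877, 0.003]
force: [0.0, -0.1, 0.2]
opening: 0.0599
finger_force: 0.0
```

send_rows --increments "0.5 -0.08 0 0 0 0 60; 1 -0.164 0 0 0 0 60; 1 -0.164 0 0 0 0 60; 1 -0.164 0 0 0 0 60"

```text
t: 45.7
eef_pos: [0.5848, 0.2943, 0.2168]
tcp_rot: [-2.518, -1.878, 0.004]
force: [-0.0, -0.4, 0.1]
opening: 0.0605
finger_force: 0.0
```

```bash
python3 - <<'E'
from h import *
s,K,p,d,c,uv=wshot()
for r in models.trace("wrist","jar_green_mid")[:3]:
    q,u=cloud("wrist",d,r["mask"],K); h=np.percentile(q[:,2],90); g=np.median(q[q[:,2]>h-.006],0)
    print(round(r["p"],2),np.round(g,3),top(c,g[0],g[1],g[2],.04,.005),p[u[:,1],u[:,0]].mean(0).astype(int)); move([g[0],g[1],.05])
E
```

```text
t 45.7 tcp [0.5848 0.2943 0.2168] yaw 73.42 j6 133.3
0.91 [0.635 0.45  0.061] (995, array([0.6362, 0.4532, 0.0605, 0.0198])) [136  78 181]
d [2.058 0.037 2.095]
0.61 [0.587 0.375 0.061] (1387, array([0.5872, 0.3748, 0.0606, 0.0202])) [102 224 144]
d [ 0.979 -0.263  2.096]
```

send_rows --increments "0.5 -0.13 0.2 0 0 0 60; 0.98 -0.263 0.4 0 0 0 60; 0.98 -0.263 0.4 0 0 0 60; 0.98 -0.263 0.4 0 0 0 60; 0.98 -0.263 0.4 0 0 0 60"

```text
t: 46.42
eef_pos: [0.588, 0.3746, 0.1872]
tcp_rot: [2.52, 1.876, 0.001]
force: [0.2, -0.5, 0.6]
opening: 0.06
finger_force: 0.0
```

send_rows --increments "0 0 0.4 0 0 0 60; 0 0 0.8 0 0 0 60; 0 0 1 0 0 0 60; 0 0 1 0 0 0 60; 0 0 1 0 0 0 60"

```text
t: 47.05
eef_pos: [0.5883, 0.3761, 0.1078]
tcp_rot: [2.519, 1.877, 0.003]
force: [-0.5, 0.2, 0.3]
opening: 0.06
finger_force: 0.0
```

```bash
python3 - <<'E'
from h import *
move([.587,.3748,.05])
E
```

```text
d [-0.021 -0.011  0.722]
```

send_rows --increments "-0.02 -0.01 0.4 0 0 0 60; -0.02 -0.01 0.72 0 0 0 60; -0.02 -0.01 0.72 0 0 0 60; -0.02 -0.01 0.72 0 0 0 60; -0.02 -0.01 0.72 0 0 0 30; -0.02 -0.01 0.72 0 0 0 30; -0.02 -0.01 0.72 0 0 0 30; -0.02 -0.01 0.72 0 0 0 30; -0.02 -0.01 0.72 0 0 0 30" --force 60

```text
t: 48.18
eef_pos: [0.5872, 0.3752, 0.0506]
tcp_rot: [2.519, 1.878, 0.005]
force: [1.0, -0.6, 6.2]
opening: 0.0382
finger_force: 59.9
```

send_rows --increments "0 0 -0.2 0 0 0 30; 0 0 -0.5 0 0 0 30; 0 0 -1 0 0 0 30; 0 0 -1 0 0 0 30"

```text
t: 48.68
eef_pos: [0.5881, 0.3757, 0.1336]
tcp_rot: [2.519, 1.877, 0.011]
force: [0.3, 0.3, -1.0]
opening: 0.0386
finger_force: 60.3
```

send_rows --increments "0 0 -0.4 0 0 0 30; 0 0 -0.9 0 0 0 30; 0 0 -0.9 0 0 0 30"

```text
t: 49.05
eef_pos: [0.5875, 0.3753, 0.2044]
tcp_rot: [2.519, 1.877, 0.009]
force: [-0.4, -0.2, -1.3]
opening: 0.0382
finger_force: 60.5
```

send_rows --increments "-0.47 0.23 0 0 0 0 30; -0.94 0.461 0 0 0 0 30"

```text
t: 49.3
eef_pos: [0.5996, 0.2913, 0.1995]
tcp_rot: [-2.517, -1.879, 0.002]
force: [-0.1, -0.2, 0.2]
opening: 0.0384
finger_force: 60.5
```

send_rows --increments "-0.47 0.23 0 0 0 0 30; -0.94 0.461 0 0 0 0 30"

```text
t: 49.55
eef_pos: [0.6136, 0.208, 0.1996]
tcp_rot: [-2.518, -1.877, 0.002]
force: [0.4, -0.0, -0.5]
opening: 0.0388
finger_force: 60.5
```

send_rows --increments "-0.47 0.23 0 0 0 0 30; -0.94 0.461 0 0 0 0 30"

```text
t: 49.8
eef_pos: [0.6274, 0.1254, 0.1997]
tcp_rot: [-2.518, -1.877, 0.002]
force: [0.7, -0.5, 0.0]
opening: 0.0383
finger_force: 60.5
```

send_rows --increments "-0.47 0.23 0 0 0 0 30; -0.94 0.461 0 0 0 0 30"

```text
t: 50.05
eef_pos: [0.6413, 0.0428, 0.1997]
tcp_rot: [-2.518, -1.877, 0.002]
force: [-0.1, 0.5, -1.0]
opening: 0.0386
finger_force: 60.5
```

send_rows --increments "-0.47 0.23 0 0 0 0 30; -0.94 0.461 0 0 0 0 30; -0.94 0.461 0 0 0 0 30; -0.94 0.461 0 0 0 0 30"

```text
t: 50.55
eef_pos: [0.6551, -0.0382, 0.1998]
tcp_rot: [-2.518, -1.876, 0.001]
force: [0.8, 0.6, -1.1]
opening: 0.0386
finger_force: 60.5
```

```bash
python3 - <<'E'
from h import *
s,K,p,d,c,uv=wshot(); x,y,z=s["eef_pos"]
m=(np.hypot(c[:,0]-x,c[:,1]-y)<.012); print("jar top-z",np.percentile(c[m,2],[50,90])-z,s["finger_force"]); move([.6562,-.0387,.075])
E
```

```text
t 50.55 tcp [ 0.6551 -0.0382  0.1998] yaw 73.37 j6 103.3
jar top-z [0.0098273  0.01065556] 60.531166791915894
d [-0.008  0.017  1.563]
```

send_rows --increments "-0.006 0.015 0.4 0 0 0 30; -0.006 0.015 0.8 0 0 0 30; -0.006 0.015 1 0 0 0 30; -0.006 0.015 1 0 0 0 30"

```text
t: 51.1
eef_pos: [0.656, -0.0384, 0.1198]
tcp_rot: [-2.517, -1.878, 0.002]
force: [-0.1, -0.0, -0.7]
opening: 0.0386
finger_force: 60.6
```

send_rows --increments "0 0 0.3 0 0 0 30; 0 0 0.42 0 0 0 30; 0 0 0.5 0 0 0 30; 0 0 0.54 0 0 0 30; 0 0 0.56 0 0 0 30; 0 0 0.56 0 0 0 30"

```text
t: 51.85
eef_pos: [0.6568, -0.0392, 0.0761]
tcp_rot: [2.519, 1.877, 0.0]
force: [-0.2, 0.2, -1.5]
opening: 0.0387
finger_force: 60.6
```

```bash
python3 - <<'E'
from h import *
s=robot.get_state(); print(s["force"],s["wrist_torque"]); move([.6562,-.0387,.0595])
E
```

```text
[-0.20829374  0.15595988 -1.46264818] [ 0.0317728   0.01066002 -0.01300678]
d [ 0.004 -0.009  0.208]
```

send_rows --increments "0 -0.008 0.05 0 0 0 30; 0 -0.008 0.1 0 0 0 30; 0 -0.008 0.15 0 0 0 30; 0 -0.008 0.19 0 0 0 30; 0 -0.008 0.205 0 0 0 30; 0 -0.008 0.205 0 0 0 30"

```text
t: 52.6
eef_pos: [0.6559, -0.039, 0.0606]
tcp_rot: [2.519, 1.877, 0.001]
force: [-4.3, 0.6, 10.1]
opening: 0.0387
finger_force: 61.6
```

send_rows --increments "0 0 0 0 0 0 60; 0 0 0 0 0 0 60; 0 0 0 0 0 0 60; 0 0 -0.3 0 0 0 60; 0 0 -0.8 0 0 0 60; 0 0 -1 0 0 0 60"

```text
t: 53.35
eef_pos: [0.657, -0.0391, 0.1416]
tcp_rot: [2.517, 1.876, 0.004]
force: [1.0, -0.3, -0.5]
opening: 0.0596
finger_force: 0.0
```

send_rows --increments "-0.3 -0.3 -0.6 0 0 0 85; -0.59 -0.59 -1 0 0 0 85; -0.59 -0.59 -1 0 0 0 85; -0.59 -0.59 -1 0 0 0 85"

```text
t: 53.85
eef_pos: [0.5974, -0.0707, 0.2187]
tcp_rot: [-2.519, -1.877, 0.0]
force: [0.6, 0.3, 0.2]
opening: 0.0851
finger_force: 0.0
```

```bash
python3 - <<'E'
from h import *
s,K,p,d,c,uv=wshot("pics/w7.png")
for n,g in dict(yel=(.5344,-.1049),red=(.5622,-.0109),green=(.6562,-.0387)).items(): print(n,top(c,*g,.07,.035,.008))
print("keeper",top(c,.555,.12,.074,.03,.006)); print("post",top(c,.5953,-.0718,.045,.025,.004)); move([.555,.1205,.15])
P,D=viewer.grab_frame("scene"); save(P,"pics/s2.png",[130,150,390,345],(800,600))
E
```

```text
t 53.85 tcp [ 0.5974 -0.0707  0.2187] yaw 73.39 j6 99.9
yel (1158, array([ 0.5347, -0.1049,  0.0704,  0.0203]))
red (1411, array([ 0.5623, -0.0122,  0.0705,  0.0201]))
green (1412, array([ 0.6553, -0.039 ,  0.0705,  0.0201]))
keeper (598, array([0.5544, 0.1197, 0.0749, 0.0175]))
post (283, array([ 0.5949, -0.0715,  0.0453,  0.0137]))
d [ 2.137 -1.188  0.853]
```

View pics/w7.png

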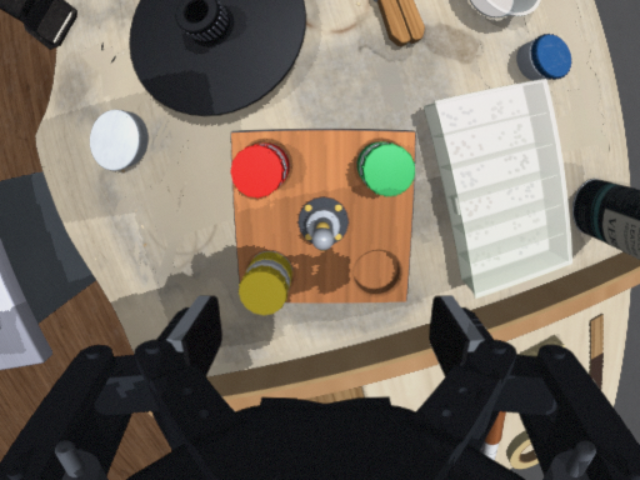

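Red is at (260,170), green at (387,168) and yellow at (265,285), all down in wells. The keeper is at (205,20), with its hub at (0.5547,0.120). I'll go to it.

send_rows --increments "0.36 -0.2 0 0 0 0 85; 0.71 -0.396 0 0 0 0 85"

```text
t: 54.2
eef_pos: [0.5831, -0.0064, 0.2178]
tcp_rot: [-2.518, -1.876, 0.003]
force: [-0.1, 0.2, 0.1]
opening: 0.0848
finger_force: 0.0
```

send_rows --increments "0.36 -0.2 0 0 0 0 85; 0.71 -0.396 0 0 0 0 85"

```text
t: 54.45
eef_pos: [0.5688, 0.0577, 0.2179]
tcp_rot: [-2.517, -1.877, 0.003]
force: [0.5, -0.2, -0.1]
opening: 0.0854
finger_force: 0.0
```

send_rows --increments "0.36 -0.2 0 0 0 0 85; 0.71 -0.396 0.4 0 0 0 85; 0.71 -0.396 0.5 0 0 0 85; 0.71 -0.396 0.5 0 0 0 85; 0.71 -0.396 0.5 0 0 0 85"

```text
t: 55.08
eef_pos: [0.5555, 0.1192, 0.1798]
tcp_rot: [2.519, 1.876, 0.001]
force: [-0.5, -0.1, -0.5]
opening: 0.0847
finger_force: 0.0
```

```bash
python3 - <<'E'
from h import *
s,K,p,d,c,uv=wshot()
k=top(c,.555,.12,.074,.03,.006); print(k,top(c,.555,.12,.034,.1,.004)); move([k[1][0],k[1][1],.067])
P,D=viewer.grab_frame("scene"); q,_=cloud("scene",D)
for g in ((.5,-.321),(.5,-.405)):
    m=(np.hypot(q[:,0]-g[0],q[:,1]-g[1])<.035)&(q[:,2]>.02); print(m.sum(), np.round([np.percentile(q[m],1,0),np.percentile(q[m],99,0)],3) if m.sum() else 0)
for r in models.mark_of("scene","jar_black1_mid")[:4]: print(r["p"],onz("scene",r["uv"],.042))
E
```

```text
t 55.08 tcp [0.5555 0.1192 0.1798] yaw 73.36 j6 118.7
(1024, array([0.555 , 0.121 , 0.0751, 0.0172])) (19646, array([0.5547, 0.1205, 0.0353, 0.0805]))
d [ 0.02  -0.016  1.413]
0 0
0 0
```

Before refitting the keeper, I'll check that both black jars are standing on the board.

send_rows --increments "-0.5 0.1 -0.3 0 0 0 85; -1 0.19 -0.6 0 0 0 85"

```text
t: 55.48
eef_pos: [0.5466, 0.0376, 0.2283]
tcp_rot: [2.518, 1.878, 0.0]
force: [0.7, -0.8, 0.2]
opening: 0.0852
finger_force: 0.0
```

send_rows --increments "-0.5 0.1 0 0 0 0 85; -1 0.19 0 0 0 0 85"

```text
t: 55.72
eef_pos: [0.5385, -0.044, 0.2285]
tcp_rot: [2.518, 1.876, 0.002]
force: [0.6, 0.4, 0.3]
opening: 0.085
finger_force: 0.0
```

send_rows --increments "-0.5 0.1 0 0 0 0 85; -1 0.19 0 0 0 0 85"

```text
t: 55.98
eef_pos: [0.5299, -0.1252, 0.2281]
tcp_rot: [2.519, 1.876, 0.001]
force: [0.9, 0.1, -0.9]
opening: 0.085
finger_force: 0.0
```

send_rows --increments "-0.5 0.1 0 0 0 0 85; -1 0.19 0 0 0 0 85"

```text
t: 56.22
eef_pos: [0.5215, -0.2062, 0.2281]
tcp_rot: [2.519, 1.876, 0.001]
force: [1.0, 0.2, 0.5]
opening: 0.085
finger_force: 0.0
```

send_rows --increments "-0.5 0.1 0 0 0 0 85; -1 0.19 0 0 0 0 85"

```text
t: 56.48
eef_pos: [0.5132, -0.2873, 0.228]
tcp_rot: [2.519, 1.876, 0.001]
force: [0.5, -0.3, 0.6]
opening: 0.0849
finger_force: 0.0
```

send_rows --increments "-0.5 0.1 0 0 0 0 85; -1 0.19 0 0 0 0 85; -1 0.19 0 0 0 0 85"

```text
t: 56.85
eef_pos: [0.5044, -0.3693, 0.2274]
tcp_rot: [2.522, 1.872, -0.0]
force: [-0.1, 0.2, 0.8]
opening: 0.0851
finger_force: 0.0
```

```bash
python3 - <<'E'
from h import *
s,K,p,d,c,uv=wshot()
for g in ((.5,-.321),(.5,-.405)): print(top(c,*g,.072,.035,.008))
E
```

```text
t 56.85 tcp [ 0.5044 -0.3693  0.2274] yaw 73.18 j6 70.6
(1350, array([ 0.5003, -0.3201,  0.0725,  0.0199]))
(1195, array([ 0.5006, -0.4056,  0.0725,  0.0202]))
```

send_rows --increments "0.5 -0.1 0 0 0 0 85; 1 -0.19 0 0 0 0 85"

```text
t: 57.15
eef_pos: [0.5133, -0.2839, 0.2276]
tcp_rot: [-2.519, -1.876, -0.001]
force: [0.3, 1.1, -0.7]
opening: 0.0847
finger_force: 0.0
```

send_rows --increments "0.5 -0.1 0 0 0 0 85; 1 -0.19 0 0 0 0 85"

```text
t: 57.4
eef_pos: [0.5216, -0.2021, 0.2279]
tcp_rot: [2.518, 1.878, 0.001]
force: [0.2, -0.8, -0.3]
opening: 0.0848
finger_force: 0.0
```

send_rows --increments "0.5 -0.1 0 0 0 0 85; 1 -0.19 0 0 0 0 85"

```text
t: 57.65
eef_pos: [0.5297, -0.121, 0.228]
tcp_rot: [2.518, 1.878, 0.001]
force: [0.6, -0.1, 0.5]
opening: 0.0851
finger_force: 0.0
```

send_rows --increments "0.5 -0.1 0 0 0 0 85; 1 -0.19 0 0 0 0 85"

```text
t: 57.9
eef_pos: [0.5379, -0.0401, 0.228]
tcp_rot: [2.518, 1.879, 0.001]
force: [0.5, 0.5, 0.2]
opening: 0.0851
finger_force: 0.0
```

send_rows --increments "0.5 -0.1 0 0 0 0 85; 1 -0.19 0 0 0 0 85"

```text
t: 58.15
eef_pos: [0.5461, 0.0409, 0.2281]
tcp_rot: [2.518, 1.879, 0.001]
force: [-0.3, 0.6, 0.5]
opening: 0.0851
finger_force: 0.0
```

send_rows --increments "0.5 -0.1 0.3 0 0 0 85; 1 -0.19 0.6 0 0 0 85; 1 -0.19 0.6 0 0 0 85; 1 -0.19 0.6 0 0 0 85; 1 -0.19 0.6 0 0 0 85"

```text
t: 58.78
eef_pos: [0.5551, 0.1192, 0.1804]
tcp_rot: [2.519, 1.876, 0.002]
force: [-0.6, -0.9, 1.1]
opening: 0.0848
finger_force: 0.0
```

```bash
python3 - <<'E'
from h import *
move([.555,.1207,.067])
E
```

```text
d [ 0.017 -0.008  1.418]
```

Both black jars stand on the board. I'll grip the keeper.

send_rows --increments "0.016 -0.005 0.4 0 0 0 85; 0.016 -0.005 0.8 0 0 0 85; 0.016 -0.005 0.9 0 0 0 85; 0.016 -0.005 0.9 0 0 0 85; 0.016 -0.005 0.9 0 0 0 85"

```text
t: 59.4
eef_pos: [0.5557, 0.121, 0.1089]
tcp_rot: [2.519, 1.877, 0.003]
force: [0.7, 0.1, 0.3]
opening: 0.0848
finger_force: 0.0
```

send_rows --increments "0 0 0.3 0 0 0 85; 0 0 0.51 0 0 0 85; 0 0 0.51 0 0 0 85; 0 0 0.51 0 0 0 50; 0 0 0.51 0 0 0 20; 0 0 0.51 0 0 0 20; 0 0 0.51 0 0 0 20; 0 0 0.51 0 0 0 20; 0 0 0.51 0 0 0 20; 0 0 0.51 0 0 0 20" --force 90

```text
t: 60.65
eef_pos: [0.5553, 0.1212, 0.0677]
tcp_rot: [2.518, 1.877, 0.002]
force: [-1.3, -0.2, 6.9]
opening: 0.0324
finger_force: 89.4
```

send_rows --increments "0 0 -0.2 0 0 0 20; 0 0 -0.5 0 0 0 20; 0 0 -1 0 0 0 20; 0 0 -1 0 0 0 20"

```text
t: 61.15
eef_pos: [0.5568, 0.1215, 0.1505]
tcp_rot: [2.517, 1.876, 0.009]
force: [-0.2, -0.2, -1.4]
opening: 0.0321
finger_force: 89.5
```

send_rows --increments "0 0 -0.4 0 0 0 20; 0 0 -0.8 0 0 0 20; 0 0 -0.8 0 0 0 20; 0 0 -0.8 0 0 0 20"

```text
t: 61.65
eef_pos: [0.5545, 0.1209, 0.2099]
tcp_rot: [-2.518, -1.877, 0.002]
force: [0.3, 0.4, -1.6]
opening: 0.032
finger_force: 89.6
```

```bash
python3 - <<'E'
from h import *
s,K,p,d,c,uv=wshot(); x,y,z=s["eef_pos"]
a=top(c,x,y,z-.029,.11,.008); print(a,z-a[1][2]); 
m=(np.hypot(c[:,0]-x,c[:,1]-y)<.078)&(abs(c[:,2]-z+.029)<.008); print("plane slopes",np.linalg.lstsq(np.c_[c[m,:2]-[x,y],np.ones(m.sum())],c[m,2],rcond=None)[0],s["finger_force"])
move([.5953,-.0718,z])
E
```

```text
t 61.65 tcp [0.5545 0.1209 0.2099] yaw 73.4 j6 118.9
(34691, array([0.555 , 0.1218, 0.1775, 0.0798])) 0.03235437550788908
plane slopes [-0.00706666 -0.00080754  0.17761061] 89.5994270592928
d [-2.161  1.18  -0.005]
```

send_rows --increments "-0.36 0.2 0 0 0 0 20; -0.725 0.393 0 0 0 0 20"

```text
t: 61.95
eef_pos: [0.568, 0.056, 0.2093]
tcp_rot: [-2.517, -1.878, 0.003]
force: [0.2, -0.6, -1.3]
opening: 0.0321
finger_force: 89.6
```

send_rows --increments "-0.36 0.2 0 0 0 0 20; -0.725 0.393 0 0 0 0 20"

```text
t: 62.2
eef_pos: [0.5815, -0.0091, 0.2092]
tcp_rot: [-2.518, -1.877, 0.003]
force: [0.5, -0.2, -1.1]
opening: 0.0319
finger_force: 89.6
```

send_rows --increments "-0.36 0.2 0 0 0 0 20; -0.725 0.393 0 0 0 0 20; -0.725 0.393 0 0 0 0 20; -0.725 0.393 0 0 0 0 20; -0.725 0.393 0 0 0 0 20"

```text
t: 62.82
eef_pos: [0.5953, -0.0717, 0.2103]
tcp_rot: [-2.517, -1.878, 0.001]
force: [0.3, 0.4, -1.1]
opening: 0.0324
finger_force: 89.6
```

send_rows --increments "0 0 0.25 0 0 0 20; 0 0 0.45 0 0 0 20; 0 0 0.52 0 0 0 20; 0 0 0.52 0 0 0 20; 0 0 0.52 0 0 0 20"

```text
t: 63.45
eef_pos: [0.5959, -0.0726, 0.1696]
tcp_rot: [2.518, 1.877, 0.001]
force: [-0.1, 0.2, -1.3]
opening: 0.0323
finger_force: 89.6
```

```bash
python3 - <<'E'
from h import *
s,K,p,d,c,uv=wshot(); x,y,z=s["eef_pos"]
print(top(c,x,y,z-.0325,.11,.008)); move([.5953,-.0728,.1114]); print(s["finger_force"],s["force"])
E
```

```text
t 63.45 tcp [ 0.5959 -0.0726  0.1696] yaw 73.4 j6 99.6
(34595, array([ 0.5959, -0.0729,  0.1372,  0.08  ]))
d [-0.004 -0.008  0.728]
89.61811143904924 [-0.13837143  0.1534431  -1.26781867]
```

send_rows --increments "-0.003 -0.007 0.08 0 0 0 20; -0.003 -0.007 0.14 0 0 0 20; -0.003 -0.007 0.19 0 0 0 20; -0.003 -0.007 0.23 0 0 0 20; -0.003 -0.007 0.27 0 0 0 20; -0.003 -0.007 0.27 0 0 0 20"

```text
t: 64.25
eef_pos: [0.5949, -0.0726, 0.1472]
tcp_rot: [-2.518, -1.877, -0.0]
force: [-0.3, 1.7, -1.9]
opening: 0.0324
finger_force: 89.6
```

The bore is over the pin with almost no force. I'll push past the detent.

send_rows --increments "0 0 0.06 0 0 0 20; 0 0 0.12 0 0 0 20; 0 0 0.18 0 0 0 20; 0 0 0.24 0 0 0 20; 0 0 0.3 0 0 0 20; 0 0 0.3 0 0 0 20"

```text
t: 65.0
eef_pos: [0.595, -0.0723, 0.1233]
tcp_rot: [-2.518, -1.877, -0.001]
force: [-0.0, 3.0, -0.7]
opening: 0.032
finger_force: 89.7
```

send_rows --increments "0 0 0.05 0 0 0 20; 0 0 0.09 0 0 0 20; 0 0 0.12 0 0 0 20; 0 0 0.15 0 0 0 20; 0 0 0.17 0 0 0 20; 0 0 0.17 0 0 0 20"

```text
t: 65.75
eef_pos: [0.595, -0.0726, 0.1119]
tcp_rot: [2.518, 1.877, 0.002]
force: [-6.0, 3.8, 19.1]
opening: 0.0322
finger_force: 92.6
```

```bash
python3 - <<'E'
from h import *
s,K,p,d,c,uv=wshot(); x,y,z=s["eef_pos"]; print(s["force"],s["finger_force"])
m=(np.hypot(c[:,0]-x,c[:,1]-y)<.075)&(np.hypot(c[:,0]-x,c[:,1]-y)>.04); print("disc z",np.percentile(c[m,2],[10,50,90]))
E
```

```text
t 65.75 tcp [ 0.595  -0.0726  0.1119] yaw 73.4 j6 99.6
[-6.02358899  3.79800473 19.10681504] 92.58989539928734
disc z [0.07896791 0.08035925 0.18476247]
```

send_rows --increments "0 0 0.02 0 0 0 20; 0 0 0.02 0 0 0 20; 0 0 0.02 0 0 0 20"

```text
t: 66.18
eef_pos: [0.595, -0.0726, 0.1118]
tcp_rot: [2.518, 1.877, 0.003]
force: [-10.5, 5.5, 32.5]
opening: 0.0321
finger_force: 94.2
```

send_rows --increments "0 0 -0.02 0 0 0 20; 0 0 -0.02 0 0 0 50; 0 0 -0.02 0 0 0 85; 0 0 -0.02 0 0 0 85; 0 0 -0.02 0 0 0 85; 0 0 -0.3 0 0 0 85; 0 0 -0.7 0 0 0 85; 0 0 -1 0 0 0 85; 0 0 -1 0 0 0 85"

```text
t: 67.3
eef_pos: [0.596, -0.0729, 0.1899]
tcp_rot: [2.517, 1.876, 0.004]
force: [0.4, -0.3, -1.0]
opening: 0.0852
finger_force: 0.0
```

send_rows --increments "0 0 -0.4 0 0 0 85; 0 0 -0.6 0 0 0 85; 0 0 -0.6 0 0 0 85; 0 0 -0.6 0 0 0 85"

```text
t: 67.8
eef_pos: [0.5945, -0.0727, 0.2347]
tcp_rot: [-2.518, -1.877, 0.002]
force: [0.6, 0.1, 0.0]
opening: 0.0853
finger_force: 0.0
```

```bash
python3 - <<'E'
from h import *
s,K,p,d,c,uv=wshot("pics/w8.png")
print("hub",top(c,.5953,-.072,.119,.03)); print("disc",top(c,.5953,-.072,.079,.11))
E
```

```text
t 67.8 tcp [ 0.5945 -0.0727  0.2347] yaw 73.4 j6 99.6
hub (953, array([ 0.5944, -0.073 ,  0.1194,  0.0171]))
disc (18312, array([ 0.5946, -0.0734,  0.0796,  0.0803]))
```

View pics/w8.png

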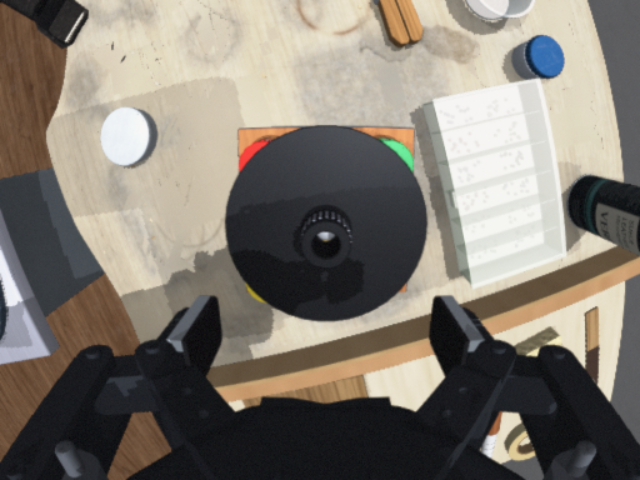

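The keeper hub is back at (325,240), with its top at 0.1194 and disc at 0.0796 — the same heights as when it was home at the start. The coloured lids show beneath the disc, and the gripper is clear. I'll hand in.

```bash
python3 -c "
from cell import robot
print(robot.job_done())"
```

```text
the job is handed in; nothing more can be done
None
```

I handed the job in at about 68 s: the red, green and yellow jars are down in wells (blue was not present), both black jars stand on the board, and the keeper sits at its original home height, released; the hand-in gave no verdict.

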